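# Free the three-sided honing stone and lay the broad knife on its diamond plate

### The arm

A 6-joint arm with a two-finger parallel gripper is mounted at the origin on the work surface. World frame = base frame: x ahead of the robot, y to its left, z up, the work surface at z = 0. Lengths are in m, angles in rad, forces in N, time in s.
With the tool pointing down it reaches from about 0.35 to 0.85 m from the base axis. Payload 8.1 kg.
Tool frame: the origin (TCP) lies midway between the tips of the shut fingers; the grasp point (between the pads) lies 19 mm behind it (robot.tcp_to_grasp is the distance from the TCP to the grasp point, in m); z points along the fingers, y is the direction in which the jaws open and shut (so a half turn about z gives the same grasp; the last joint's range is limited). The gripper opens to 93 mm and grips with 3 to 60 N. Pads are 15 mm wide; open, the fingers measure 128 mm over their backs; the gripper's body (75 mm by 188 mm) begins 65 mm behind the grasp point.
Start: joints at [-1.233, 0.13, 1.488, -0, 1.523, -0.085], TCP at [0.246, -0.547, 0.219] pointing down, gripper open.
Joint ranges: [-2.96, 2.96], [-0.89, 2.26], [0.02, 2.5], [-1.34, 4.48], [0, 2.73], [-2.66, 2.66]. Speed limits (rad/s): [2.39, 2.39, 2.79, 3.14, 3.14, 3.14].

### API

Orientations are given as a rotation vector (axis times angle).
In Python, from plant import robot gives the robot as it stands.
- The arm moves only by the tool send_rows, never from a script. Its argument "series" is a list of rows, each an object of numbers: "wx", "wy", "wz": the turn, a rotation vector about the world's x, y, z in rad; "dx", "dy", "dz": the shift along the world's x, y, z in cm; "fingers": the closure in counts, from 0 (fully open) to 255 (shut). In form: [{"wx": .., "wy": .., "wz": .., "dx": .., "dy": .., "dz": .., "fingers": ..}, ...]. A call has 1 to 20 rows; each row shifts and turns the pose as measured when the row begins; what a row does not reach is not made up. A row lasts 1/12 s, in which the tool goes at most 41.7 mm and 7.16 degrees, less where a joint would pass 70% of its speed; a pose out of reach is approached as far as the arm can. A call is refused whole if a number of a shift passes 4.17 or a number of a turn 0.125, either way. A call with a gripper value outside its range is refused whole. The fingers move at their own pace and stop on an object; "newtons" is the grip in N (left out, the last holds). Time passes only in rows, so rows that do not move let the fingers close. It gives the time, the measured TCP pose, the force and the opening at its end, in the units of the state.
- robot.read_state(): the state, without advancing time (a new reading comes with each control period).
- robot.read_camera(name): name is "scene" or "side" or "wrist"; returns the picture (384x512x3 uint8, red, green, blue); there is no depth.
- robot.camera_info(name): a dict with "intrinsics" (3x3 intrinsics, pixels), "k1" (the pictures are not rectified: a ray, as slopes to the right and down, at radius r is drawn at 1 + k1 r^2 times it, then the intrinsics apply), "extrinsics" (4x4, takes a point from world to camera coordinates); the wrist camera has in their place "tool_from_camera" (4x4, takes a point from camera to tool coordinates, whose origin is the TCP and whose axes are the flange's). Camera axes: x right, y up, looking along -z (the intrinsics and any distortion apply to the point x, -y, -z); pixel columns grow to the right and rows downward; lengths in m; the calibration is good to about 2 mm. A picture is of the moment at which its call begins: read the wrist's pose just before it. camera_info takes no time and is no camera call.
- robot.close_job(): hands the job in, once; it reports no verdict.
The state is a dict: "t": time; "q": joint angles; "dq": joint speeds; "joint_torque": joint torques, N m; "tool_pos": TCP position; "orientation": TCP orientation; "force": force on the tool from outside, world axes, zero at the start; "wrist_torque": the same for the moment, N m; "opening": finger opening in m.
Only numpy, scipy, OpenCV 4.12 (cv2) and the standard library are available. Lean on these libraries where they do the work, as an engineer would, in place of code of your own. Each camera call takes 0.05 s, during which the arm holds its last target.

### The job

Somebody leant the big polishing wheel against the honing cradle, over the stone: take it away first and stand it on edge in the empty middle slot of the wheel rack. Then turn the three-sided stone until its perforated diamond plate faces up, level, and lastly lay the broad knife on that plate, its blade flat and lengthwise along the middle, the handle clear beyond one end of the plate. Set both down by hand without dropping them, and leave everything else on the bench where it is.

Things in the scene. Friction and masses are not known exactly. Their poses are not given: they have to be found in the camera images.
- wheel: the big polishing wheel: wooden disc 180 mm across, 26 mm thick, leather-faced rim, 0.3 to 0.6 kg. Origin at its very centre, z along its axle. It starts behind the cradle (its +x side), foot on the bench, leaning 35 degrees from upright onto the rear tie bar, top towards the cradle's -x, over the stone, 160 mm high; its z then points along the cradle's +x and up. Near the top rim both faces are free.
- cradle: the honing cradle, fixed to the bench: wooden base 150 (x) x 236 (y) x 14 mm; origin at the centre of its underside, z up, y along the stone's axle. 12 mm thick iron cheeks stand at y = +-100 mm, below 68 mm high where |x| is under 20 mm, rising to horns of 87 mm at x = +-55 mm.
- tie_bar (a point): middle of the cradle's rear tie bar, on which the wheel leans: a round steel bar 10 mm thick between the cheeks, along the cradle's y at x = +55 mm, z = 78 mm. A like bar runs at x = -55 mm in front.
- stone (a joint): angle (rad) of the three-sided stone about its axle. 0: the perforated diamond plate faces straight up, its surface 80 mm above the bench; positive: it is turned towards the cradle's +x side; starts between 0.75 and 1.15. Plain friction of about 0.22 N m (10 N at a face's edge) holds it where it is left: no clicks, no spring, no stop near 0.
- axle (a point): middle of the stone's axle, which runs along the cradle's y, 52 mm above the bench at x = 0. The stone's three flat faces, each 52 mm wide and 180 mm long, stand 28 mm from the axle, 120 degrees apart; their long edges are 38 mm from it.
- plate (a point): centre of the surface of the diamond plate: the face of the stone that is steel with rows of dark round holes (the other two are plain grey stones); it turns with the stone. z points out of the plate, y along its 180 mm length (the cradle's y), x across its 52 mm width.
- rack: the wheel rack, fixed: plywood base 190 (x) x 150 (y) x 12 mm, origin at the centre of its underside, z up. Wheels stand on edge across two rails along x (tops 42 mm high, inner edges at y = +-50 mm), sunk between them, axles along x, parted by pairs of 8 mm dowels, 117 mm high, at x = +-27.5 and +-82.5, y = +-59 mm: three slots, 47 mm wide, only the middle one empty.
- slot (a point): where the centre of the big wheel lies when it stands in the middle slot: on the rack's z axis, 117 mm above the bench; its x axis is the rack's x, the direction of the wheel's axle there.
- knife: the broad knife, about 0.2 kg, lying on its side: blade 115 x 40 x 4 mm, bone handle 85 x 26 x 16 mm, blade at the middle of the handle's thickness. Origin at the bolster between them, mid-thickness; x towards the blade's tip, z out of its side. On the bench it rests on handle front and blade tip: nose down 3 degrees, origin 8 mm high. It balances in the blade, 38 mm from the bolster.
- blade (a point): centre of the broad knife's blade, at mid-thickness, 57.5 mm from the bolster (so 2 mm above the plate when the blade lies on it).
- wheel_a: a smaller grey felt wheel, 130 mm across and 26 mm thick, standing on edge in the end slot of the rack at the rack's -x side; origin at its centre. Bystander.
- wheel_b: a smaller wooden wheel, 122 mm across and 24 mm thick, standing on edge in the end slot of the rack at the rack's +x side; origin at its centre. Bystander.
- thin_knife: the narrow knife, 200 mm long like the broad one but with a blade only 20 mm wide (handle 85 x 22 x 16 mm); origin at the bolster, x towards the blade's tip. Bystander; the two knives may have changed places.
- wrench: a pipe wrench of 185 x 45 mm, 18 mm high, lying on the bench; origin under its middle, x towards the jaws. Bystander.
- bar_a: a paper-wrapped bar of polishing compound, 90 x 50 x 40 mm; origin at the centre of its underside. Bystander.
- bar_b: another such bar, 90 x 50 x 40 mm, at the far side of the bench; origin at the centre of its underside. Bystander.
- collar: a dark steel collar, 68 mm across, 22 mm high, with a 30 mm bore, lying flat; origin at the centre of its underside. Bystander.
Not all that is in view belongs to the job. Leave any turquoise look-alike of the knife alone. What is shaped like the wheel but green is not meant.

How it is judged:
By the outcome, as a careful person would: the job done as asked, in the order asked, and still so for the second after the job is handed in, with the robot touching nothing.
It also fails if it takes over 61 s, if anything falls off the work surface, if the arm or the gripper's body presses on something with over 40 N, if the wrist force passes 120 N, or if a joint passes its speed limit or range.

## Working session

There is one attempt and no reset: what is moved stays moved. The work goes in short steps, Python scripts to look and compute and a tool call to move; the robot and the scene stay as the last step left them, time stands still between calls to the robot, and variables do not carry over. Pictures are saved under pics/ and viewed, and the job is handed in when it is done.

Besides the shell and the picture viewer there is one more tool, called by a JSON object that holds its "op" and its "data", one argument or row to a line. send_rows: Moves the arm, as the interface text tells. Its arguments: {"type":"object","properties":{"series":{"type":"array","items":{"type":"object","properties":{"wx":{"type":"number"},"wy":{"type":"number"},"wz":{"type":"number"},"dx":{"type":"number"},"dy":{"type":"number"},"dz":{"type":"number"},"fingers":{"type":"number"}}}},"newtons":{"type":"number"}},"required":["series"]}

```bash
ls; mkdir -p pics; python3 - <<'E'
from plant import robot
import cv2
for n in ["scene","side","wrist"]:
    im=robot.read_camera(n); cv2.imwrite(f"pics/{n}0.png",im[:,:,::-1])
    print(n,robot.camera_info(n))
print(robot.read_state(), robot.tcp_to_grasp)
E
```

```text
pics
scene {'intrinsics': array([[366.75771391,   0.        , 252.7359977 ],
       [  0.        , 366.75771391, 184.98668793],
       [  0.        ,   0.        ,   1.        ]]), 'k1': -0.09422182320850143, 'extrinsics': array([[ 0.72693698,  0.68669962,  0.00250335, -0.3688291 ],
       [-0.54736707,  0.57723117,  0.60596491,  0.22931524],
       [ 0.41467086, -0.44186855,  0.79548744, -1.35798094],
       [ 0.        ,  0.        ,  0.        ,  1.        ]])}
side {'intrinsics': array([[375.3492352 ,   0.        , 247.16144288],
       [  0.        , 375.3492352 , 192.06319883],
       [  0.        ,   0.        ,   1.        ]]), 'k1': -0.00954358527783304, 'extrinsics': array([[-0.92579131, -0.37797835, -0.00654349,  0.48643573],
       [ 0.26398922, -0.65879102,  0.70448853, -0.23573801],
       [-0.27059221,  0.65048195,  0.70968521, -0.95852951],
       [ 0.        ,  0.        ,  0.        ,  1.        ]])}
wrist {'intrinsics': array([[309.14350295,   0.        , 256.76302072],
       [  0.        , 309.14350295, 188.65331718],
       [  0.        ,   0.        ,   1.     
[... 361 characters left out ...]
0000e+00,
         1.00000000e+00]])}
{'t': 0.15, 'q': array([-1.23337994e+00,  1.30995617e-01,  1.48902117e+00, -4.22377209e-05,
        1.52302311e+00, -8.53683293e-02]), 'dq': array([-0.00264041, -0.00098624, -0.00262334,  0.00076385,  0.00170477,
        0.00099078]), 'joint_torque': array([ 8.14520336e-04, -5.60473573e+01, -4.92335415e+01,  7.69911963e-02,
        3.05516424e-02, -7.05718321e-05]), 'tool_pos': array([ 0.24605584, -0.54673702,  0.21782807]), 'orientation': array([-3.07026060e+00, -6.58876577e-01,  3.51318213e-04]), 'force': array([-0.60634341,  0.74461922,  0.03463736]), 'wrist_torque': array([-0.06084857,  0.03553449, -0.00102123]), 'opening': 0.0929590886900925} 0.0188
```

View pics/scene0.png

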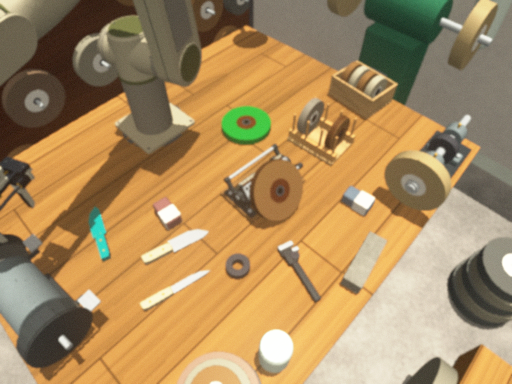

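View pics/side0.png

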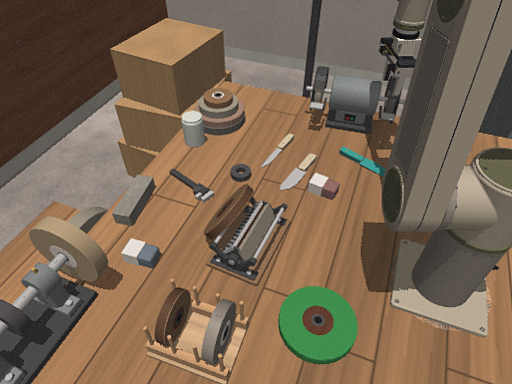

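View pics/wrist0.png

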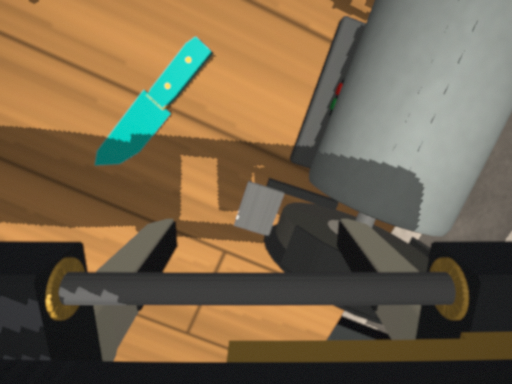

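The scene view shows the wheel at about (277,190) on the cradle, the rack at (322,135), and the knives at (175,245) and (175,290). The wheel hides most of the cradle here, but the side view shows it at (245,230). I'll enlarge both.

```bash
cat > h.py <<'E'
import numpy as np, cv2
from scipy.spatial.transform import Rotation as R
from scipy.optimize import least_squares
from plant import robot
def cam(n,st=None):
    c=robot.camera_info(n)
    if n=="wrist":
        st=st or robot.read_state()
        T=np.eye(4);T[:3,:3]=R.from_rotvec(st['orientation']).as_matrix();T[:3,3]=st['tool_pos']
        E=np.linalg.inv(T@np.array(c['tool_from_camera']))
    else: E=np.array(c['extrinsics'])
    return np.array(c['intrinsics']),c['k1'],E
def proj(C,P):
    K,k,E=C; P=np.atleast_2d(P); p=P@E[:3,:3].T+E[:3,3]
    s=np.c_[p[:,0]/-p[:,2],-p[:,1]/-p[:,2]]; r2=(s**2).sum(1,keepdims=True)
    s=s*(1+k*r2); return np.c_[s[:,0]*K[0,0]+K[0,2],s[:,1]*K[1,1]+K[1,2]]
def ray(C,uv):
    K,k,E=C; d=np.array([(uv[0]-K[0,2])/K[0,0],(uv[1]-K[1,2])/K[1,1]]); s=d.copy()
    for _ in range(30): s=d/(1+k*(s@s))
    v=E[:3,:3].T@np.array([s[0],-s[1],-1]); o=-E[:3,:3].T@E[:3,3]; return o,v/np.linalg.norm(v)
def onz(C,uv,z):
    o,v=ray(C,uv); return o+v*(z-o[2])/v[2]
def crop(im,x0,y0,w,h,f,name):
    c=cv2.resize(im[y0:y0+h,x0:x0+w],None,fx=f,fy=f,interpolation=cv2.INTER_CUBIC)
    for x in range((x0+9)//10*10,x0+w,10):
        cv2.line(c,((x-x0)*f,0),((x-x0)*f,4 if x%50 else 12),(255,0,0),1)
        if x%20==0: cv2.putText(c,str(x),((x-x0)*f,20),0,.35,(255,0,0),1)
    for y in range((y0+9)//10*10,y0+h,10):
        cv2.line(c,(0,(y-y0)*f),(4 if y%50 else 12,(y-y0)*f),(255,0,0),1)
        if y%20==0: cv2.putText(c,str(y),(6,(y-y0)*f+4),0,.35,(255,0,0),1)
    cv2.imwrite(name,c[:,:,::-1])
E
python3 - <<'E'
from h import *
s=cv2.imread('pics/scene0.png')[:,:,::-1]; d=cv2.imread('pics/side0.png')[:,:,::-1]
crop(s,210,80,160,150,4,'pics/c1.png')
crop(d,190,170,120,120,5,'pics/c2.png')
crop(d,130,260,140,120,5,'pics/c3.png')
crop(s,120,190,140,130,4,'pics/c4.png')
E
```

```text
(no output)
```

View pics/c1.png

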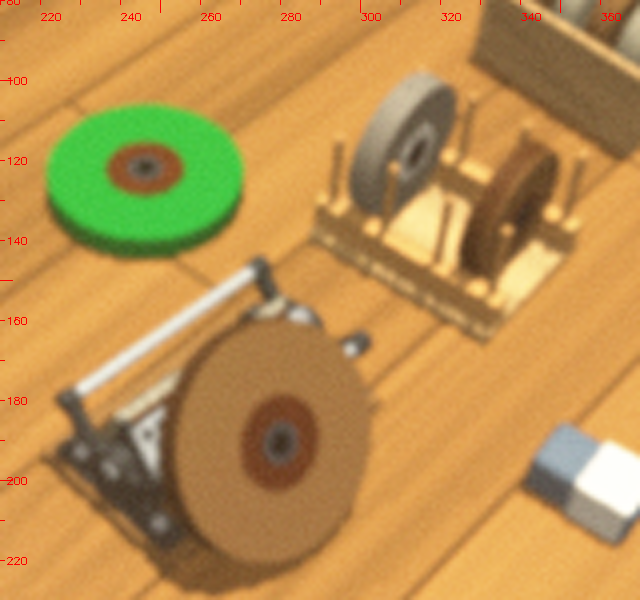

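View pics/c2.png

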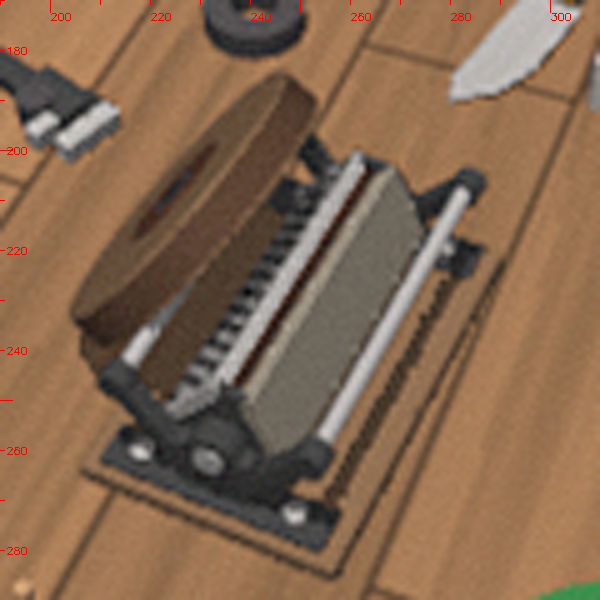

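View pics/c3.png

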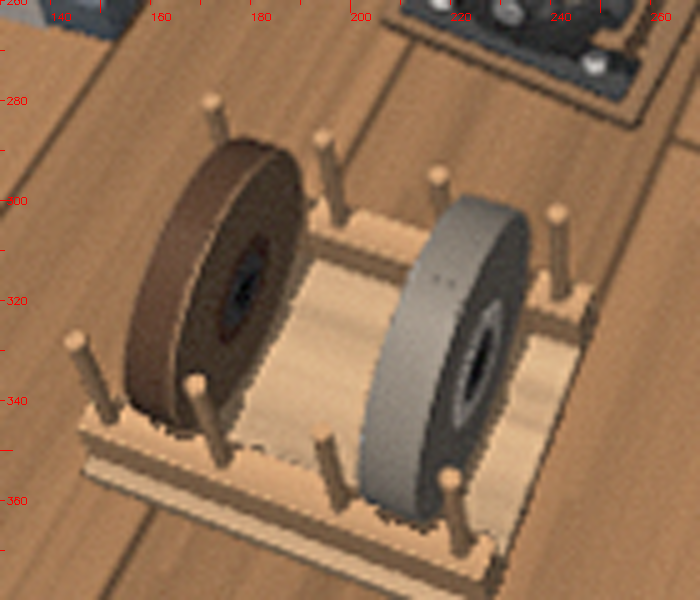

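View pics/c4.png

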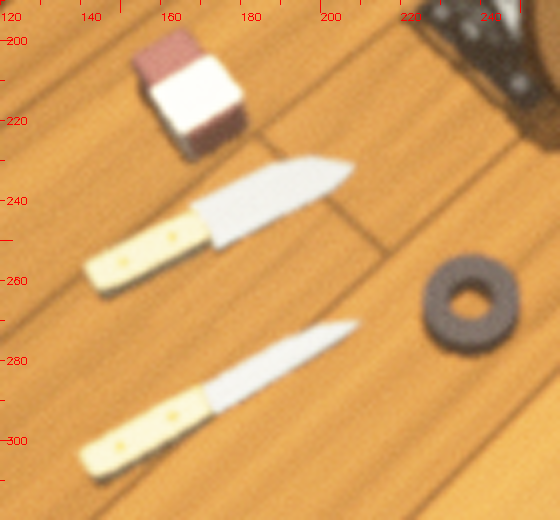

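Both views agree on the layout. The grey wheel marks the rack's -x side, and the perforated plate faces the wheel's side of the cradle. I'll fit the rack, cradle, wheel and knife poses from these pixels.

```bash
cat > fit.py <<'E'
from h import *
Cs,Cd=cam('scene'),cam('side')
def pl(p,P): 
    c,s=np.cos(p[2]),np.sin(p[2]); P=np.atleast_2d(P)
    return np.c_[p[0]+c*P[:,0]-s*P[:,1],p[1]+s*P[:,0]+c*P[:,1],P[:,2]]
def fit(obs,p0):
    def f(p):
        r=[]
        for C,u,P in obs: r.append((proj(C,pl(p,P))[0]-u))
        return np.ravel(r)
    s=least_squares(f,p0,loss='soft_l1'); return s.x,f(s.x).reshape(-1,2)
xs=[-.0825,-.0275,.0275,.0825]
far=[(241.6,302.4),(217.6,295),(194.6,287.2),(172.4,280.2)]
near=[(220,355.2),(194.4,347.2),(169.2,336.4),(145,328)]
obs=[(Cd,u,(x,-.059,.117)) for u,x in zip(far,xs)]+[(Cd,u,(x,.059,.117)) for u,x in zip(near,xs)]
obs+=[(Cs,u,(x,-.059,.117)) for u,x in zip([(294.2,114.2),(308.2,121.5),(321.7,130),(336.5,138)],xs)]
obs+=[(Cs,u,(x,.059,.117)) for u,x in zip([(327.5,104.5),(341.5,112),(355,119.2)],xs[1:])]
g=onz(Cs,(322,135),.05)
best=None
for y0 in np.arange(-3,3.1,1):
    p,r=fit(obs,[g[0],g[1],y0])
    if best is None or np.abs(r).sum()<best[2]: best=(p,r,np.abs(r).sum())
print('rack',best[0]); print(best[1].round(1).tolist())
obs=[(Cd,(254.6,258),(-.055,.094,.078)),(Cd,(283,208),(-.055,-.094,.078)),(Cd,(215.6,242),(.055,.094,.078)),
(Cs,(228.5,178.7),(-.055,-.094,.078)),(Cs,(274.5,147),(-.055,.094,.078)),
(Cd,(207,264),(.075,.118,.014)),(Cd,(257,285.6),(-.075,.118,.014)),(Cd,(291,222.4),(-.075,-.118,.014)),(Cs,(221,194.5),(-.075,-.118,.014))]
g=onz(Cs,(265,190),.05); best=None
for y0 in np.arange(-3,3.1,1):
    p,r=fit(obs,[g[0],g[1],y0])
    if best is None or np.abs(r).sum()<best[2]: best=(p,r,np.abs(r).sum())
print('cradle',best[0]); print(best[1].round(1).tolist())
pc=best[0]
a=np.radians(35); n=np.array([np.cos(a),0,np.sin(a)])
for cy in (-.03,-.02,-.01,0,.01,.02,.03):
    c=np.array([.0747,cy,.0812]); print(cy,proj(Cs,pl(pc,c+.013*n))[0].round(1),proj(Cd,pl(pc,c+.013*n))[0].round(1))
print('knife',onz(Cs,(144.5,259.5),.008),onz(Cs,(170.2,246.8),.008),onz(Cs,(208.2,232),.002))
E
python3 fit.py
```

```text
rack [0.49933416 0.35468337 0.04579192]
[[-0.6, -0.1], [-0.4, -0.4], [-0.5, -0.1], [-0.6, -0.4], [-0.2, 0.0], [-0.6, -1.5], [-0.4, 0.2], [-0.4, -0.3], [-0.5, -0.7], [-1.1, -0.6], [-0.7, -1.4], [-1.1, -1.3], [-0.5, -1.2], [-1.0, -1.6], [-0.5, -1.5]]
cradle [ 0.49285043  0.05817425 -0.05251801]
[[-0.4, 1.6], [-0.7, 0.2], [-0.7, 2.3], [-1.2, -0.6], [-3.2, -0.4], [-1.5, -0.9], [0.3, -1.4], [-0.6, -2.8], [-2.6, -3.2]]
-0.03 [275.9 191.5] [226.6 205.4]
-0.02 [278.3 189.6] [224.9 207.8]
-0.01 [280.6 187.7] [223.2 210.3]
0 [283.  185.8] [221.5 212.7]
0.01 [285.4 183.9] [219.7 215.3]
0.02 [287.7 182.1] [218.  217.8]
0.03 [290.  180.2] [216.2 220.4]
knife [ 0.42994235 -0.3595147   0.008     ] [ 0.4511131  -0.28363639  0.008     ] [ 0.49096127 -0.1734946   0.002     ]
```

```bash
cat > ov.py <<'E'
from h import *
def overlay(im,C,segs,x0,y0,w,h,f,name):
    c=np.ascontiguousarray(cv2.resize(im[y0:y0+h,x0:x0+w],None,fx=f,fy=f,interpolation=cv2.INTER_CUBIC))
    for P,col in segs:
        q=((proj(C,P)-[x0,y0]+.5)*f-.5).round().astype(int); cv2.polylines(c,[q.reshape(-1,1,2)],False,col,1,cv2.LINE_AA)
    cv2.imwrite(name,c[:,:,::-1])
def cradle_segs(p,cy=0,th=None):
    from fit2 import pl
    s=[]; 
    for z in (0,.014): s.append((pl(p,[(a*.075,b*.118,z) for a,b in [(1,1),(-1,1),(-1,-1),(1,-1),(1,1)]]),(255,255,0)))
    for x in(-.055,.055): s.append((pl(p,[(x,-.094,.078),(x,.094,.078)]),(255,0,255)))
    a=np.radians(35); n=np.array([np.cos(a),0,np.sin(a)]); u=np.array([-np.sin(a),0,np.cos(a)]); c=np.array([.0747,cy,.0812])
    for k in(-.013,.013):
        t=np.linspace(0,2*np.pi,60); s.append((pl(p,c+k*n+.09*(np.cos(t)[:,None]*u+np.sin(t)[:,None]*np.array([0,1,0]))),(0,255,255)))
    if th is not None:
        for k in range(3):
            A=th+k*2*np.pi/3
            N=np.array([np.sin(A),0,np.cos(A)]); X=np.array([np.cos(A),0,-np.sin(A)])
            o=np.array([0,0,.052])+.028*N
            s.append((pl(p,[o+X*a*.026+np.array([0,b*.09,0]) for a,b in [(1,1),(-1,1),(-1,-1),(1,-1),(1,1)]]),(0,255,0) if k==0 else (255,128,0)))
    return s
def rack_segs(p):
    from fit2 import pl
    s=[]
    for z in (0,.012): s.append((pl(p,[(a*.095,b*.075,z) for a,b in [(1,1),(-1,1),(-1,-1),(1,-1),(1,1)]]),(255,255,0)))
    for x in(-.0825,-.0275,.0275,.0825):
        for y in(-.059,.059): s.append((pl(p,[(x,y,.042),(x,y,.117)]),(255,0,255)))
    t=np.linspace(0,2*np.pi,60)
    for x,r,w in((-.055,.065,.013),(.055,.061,.012)):
        z=.042+np.sqrt(r*r-.0025)
        for k in(-w,w): s.append((pl(p,np.c_[0*t+x+k,r*np.cos(t),z+r*np.sin(t)]),(0,255,255)))
    return s
E
cat > fit2.py <<'E'
import numpy as np
def pl(p,P): 
    c,s=np.cos(p[2]),np.sin(p[2]); P=np.atleast_2d(P)
    return np.c_[p[0]+c*P[:,0]-s*P[:,1],p[1]+s*P[:,0]+c*P[:,1],P[:,2]]
E
python3 - <<'E'
from ov import *
s=cv2.imread('pics/scene0.png')[:,:,::-1]; d=cv2.imread('pics/side0.png')[:,:,::-1]
p=[.4928,.0582,-.0525]; r=[.4993,.3547,.0458]
sg=cradle_segs(p,-.012,.95)+rack_segs(r)
overlay(s,cam('scene'),sg,210,80,160,150,5,'pics/o1.png')
overlay(d,cam('side'),sg,130,170,190,200,4,'pics/o2.png')
E
```

```text
(no output)
```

View pics/o1.png

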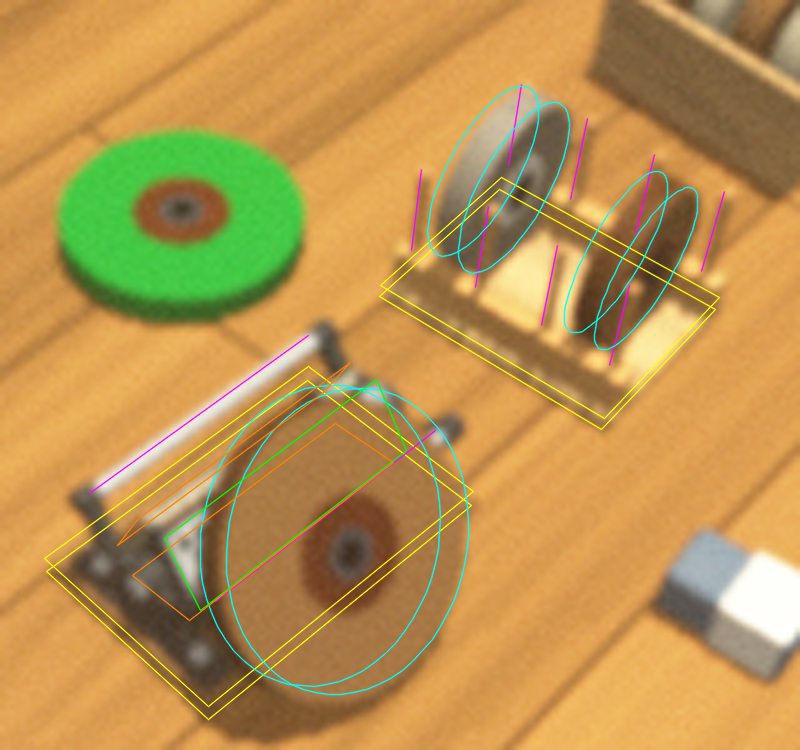

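View pics/o2.png

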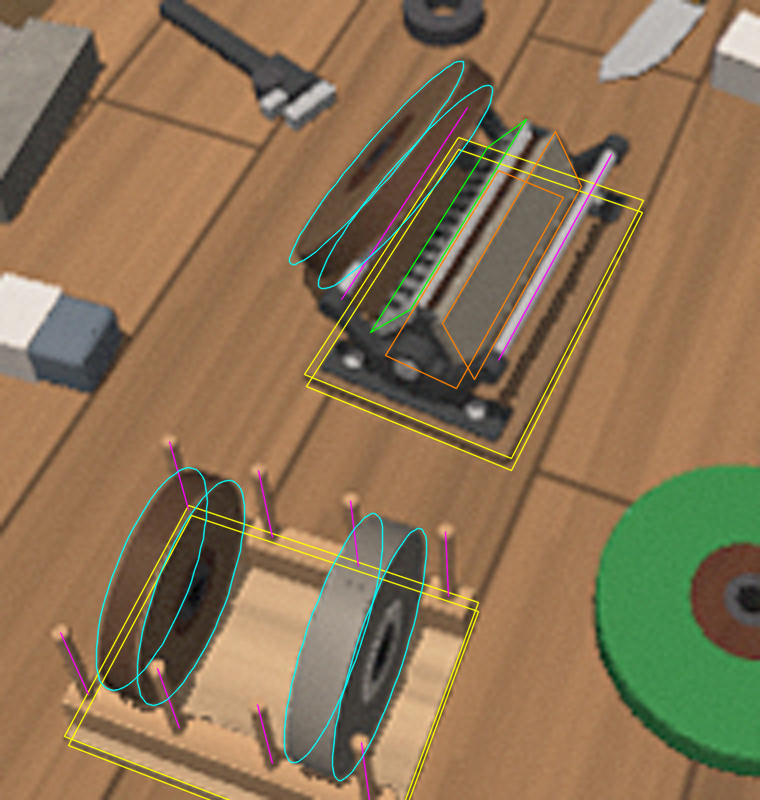

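Both wireframes are off by 1–2 px, so I won't rely on the fixed cameras to the millimetre. I'll move the wrist camera over the cradle and refine there.

{"op": "send_rows", "data": {
  "series": [
    {"dz":2,"dx":0.5,"dy":1,"wz":0.06},
    {"dx":1.6,"dy":4,"dz":1.5,"wz":0.07},
    {"dx":1.6,"dy":4,"dz":1.5,"wz":0.07},
    {"dx":1.6,"dy":4,"dz":1.5,"wz":0.07},
    {"dx":1.6,"dy":4,"dz":1.5,"wz":0.07},
    {"dx":1.6,"dy":4,"dz":1.5,"wz":0.07},
    {"dx":1.6,"dy":4,"dz":1.5,"wz":0.07},
    {"dx":1.6,"dy":4,"dz":1.5,"wz":0.07},
    {"dx":1.6,"dy":4,"dz":1.5,"wz":0.07},
    {"dx":1.6,"dy":4,"dz":1,"wz":0.07},
    {"dx":1.6,"dy":4,"dz":0.5,"wz":0.07},
    {"dx":1.6,"dy":4,"wz":0.07},
    {"dx":1.6,"dy":4,"wz":0.07},
    {"dx":1.6,"dy":4,"wz":0.07},
    {"dx":1.6,"dy":4,"wz":0.07},
    {"dx":1.6,"dy":4,"wz":0.07,"fingers":118},
    {"dx":1.6,"dy":4,"wz":0.07,"fingers":118},
    {"fingers":118}
  ],
  "newtons": 40
}}

```text
schema error: expected keys wx, wy, wz, dx, dy, dz, fingers
```

```bash
python3 - <<'E'
from h import *
import json
st=robot.read_state(); im=robot.read_camera('wrist'); np.save('w1.npy',im)
json.dump({k:np.array(v).tolist() for k,v in st.items()},open('w1.json','w'))
cv2.imwrite('pics/w1.png',im[:,:,::-1]); print(st['t'],st['tool_pos'],st['orientation'],st['q'],st['opening'])
E
```

```text
0.15 [ 0.24605584 -0.54673702  0.21782807] [-3.07026060e+00 -6.58876577e-01  3.51318213e-04] [-1.23337994e+00  1.30995617e-01  1.48902117e+00 -4.22377209e-05
  1.52302311e+00 -8.53683293e-02] 0.0929590886900925
```

View pics/w1.png

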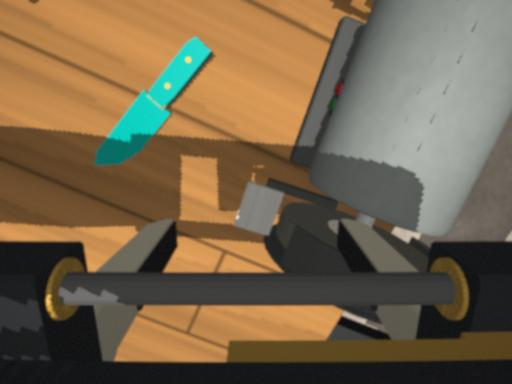

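The call was refused because every row needs all seven keys, so nothing moved and the view is unchanged.

{"op": "send_rows", "data": {
  "series": [
    {"wx":0,"wy":0,"wz":0.06,"dx":0.5,"dy":1,"dz":2,"fingers":0},
    {"wx":0,"wy":0,"wz":0.07,"dx":1.6,"dy":4,"dz":1.5,"fingers":0},
    {"wx":0,"wy":0,"wz":0.07,"dx":1.6,"dy":4,"dz":1.5,"fingers":0},
    {"wx":0,"wy":0,"wz":0.07,"dx":1.6,"dy":4,"dz":1.5,"fingers":0},
    {"wx":0,"wy":0,"wz":0.07,"dx":1.6,"dy":4,"dz":1.5,"fingers":0},
    {"wx":0,"wy":0,"wz":0.07,"dx":1.6,"dy":4,"dz":1.5,"fingers":0},
    {"wx":0,"wy":0,"wz":0.07,"dx":1.6,"dy":4,"dz":1.5,"fingers":0},
    {"wx":0,"wy":0,"wz":0.07,"dx":1.6,"dy":4,"dz":1.5,"fingers":0},
    {"wx":0,"wy":0,"wz":0.07,"dx":1.6,"dy":4,"dz":1.5,"fingers":0},
    {"wx":0,"wy":0,"wz":0.07,"dx":1.6,"dy":4,"dz":1.5,"fingers":118},
    {"wx":0,"wy":0,"wz":0.07,"dx":1.6,"dy":4,"dz":1.5,"fingers":118},
    {"wx":0,"wy":0,"wz":0.07,"dx":1.6,"dy":4,"dz":0,"fingers":118},
    {"wx":0,"wy":0,"wz":0.07,"dx":1.6,"dy":4,"dz":0,"fingers":118},
    {"wx":0,"wy":0,"wz":0.07,"dx":1.6,"dy":4,"dz":0,"fingers":118},
    {"wx":0,"wy":0,"wz":0.07,"dx":1.6,"dy":4,"dz":0,"fingers":118},
    {"wx":0,"wy":0,"wz":0.07,"dx":1.6,"dy":4,"dz":0,"fingers":118},
    {"wx":0,"wy":0,"wz":0,"dx":0,"dy":3,"dz":0,"fingers":118},
    {"wx":0,"wy":0,"wz":0,"dx":0,"dy":0,"dz":0,"fingers":118}
  ],
  "newtons": 40
}}

```text
t: 1.7
tool_pos: [0.468, 0.0664, 0.3742]
orientation: [-2.206, -2.232, 0.002]
force: [0.6, -0.7, 0.1]
opening: 0.0498
```

```bash
cat > snap.py <<'E'
import sys,json
from h import *
n,tag=sys.argv[1],sys.argv[2]
st=robot.read_state(); im=robot.read_camera(n); np.save(f'{tag}.npy',im)
json.dump({k:np.array(v).tolist() for k,v in st.items()},open(f'{tag}.json','w'))
cv2.imwrite(f'pics/{tag}.png',im[:,:,::-1]); print(st['t'],st['tool_pos'],st['orientation'],st['q'],st['opening'],st['force'])
print(R.from_rotvec(st['orientation']).as_matrix().round(3))
E
python3 snap.py wrist w1
```

```text
1.7 [0.46800448 0.06644475 0.37422072] [-2.20634285e+00 -2.23192788e+00  1.60354462e-03] [ 3.12017542e-02 -2.21214694e-01  1.54882350e+00  1.67234538e-03
  1.81693475e+00  2.00776945e-02] 0.049843976958996034 [ 0.62922741 -0.67263646  0.08220253]
[[-0.012  1.    -0.003]
 [ 1.     0.012  0.002]
 [ 0.002 -0.003 -1.   ]]
```

View pics/w1.png

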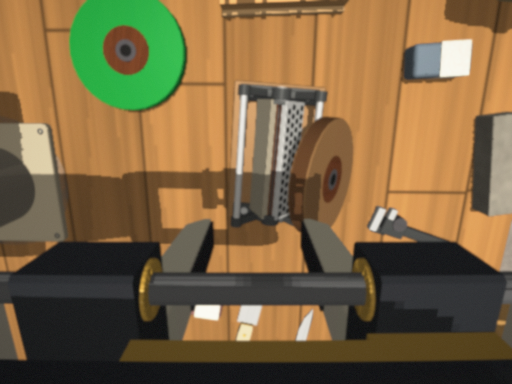

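```bash
python3 - <<'E'
from ov import *
import json
im=np.load('w1.npy'); st=json.load(open('w1.json'));C=cam('wrist',st)
crop(im,220,70,150,165,5,'pics/w1c.png') if 0 else crop(im,222,72,145,118,5,'pics/w1c.png')
crop(im,222,120,145,118,5,'pics/w1d.png')
sg=cradle_segs([.4928,.0582,-.0525],-.012,.95)
overlay(im,C,sg,222,72,145,160,3,'pics/w1o.png')
E
```

```text
(no output)
```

View pics/w1c.png

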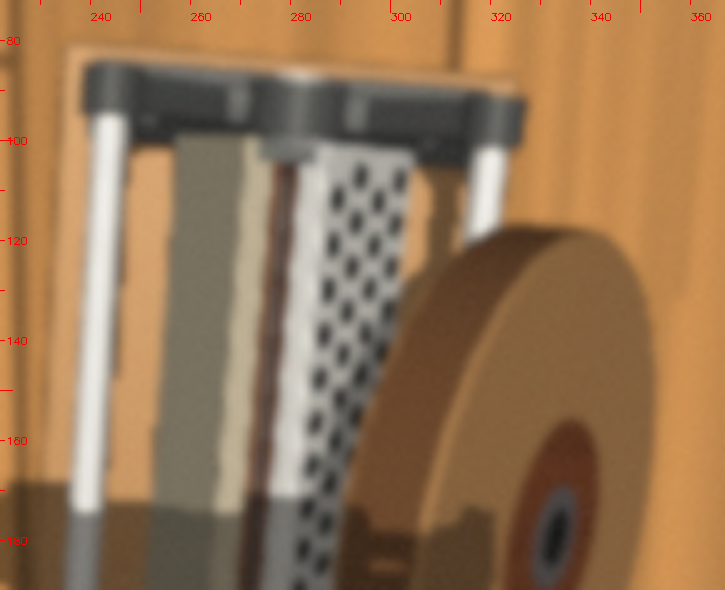

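View pics/w1d.png

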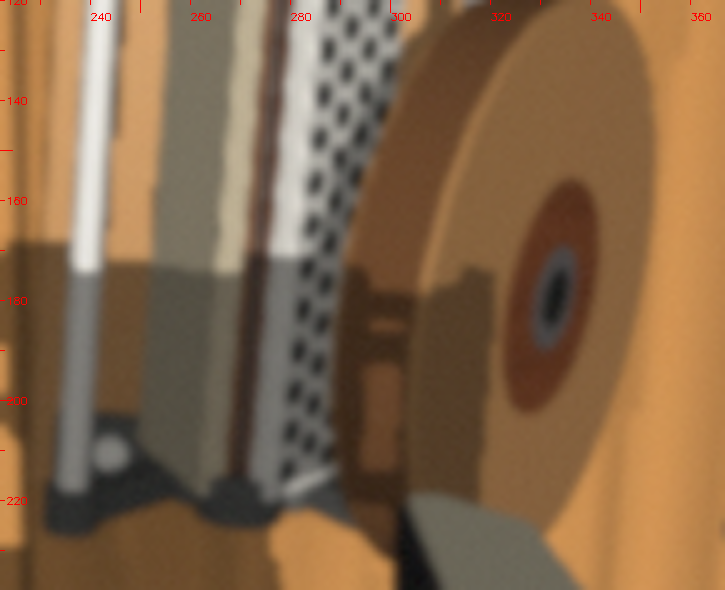

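View pics/w1o.png

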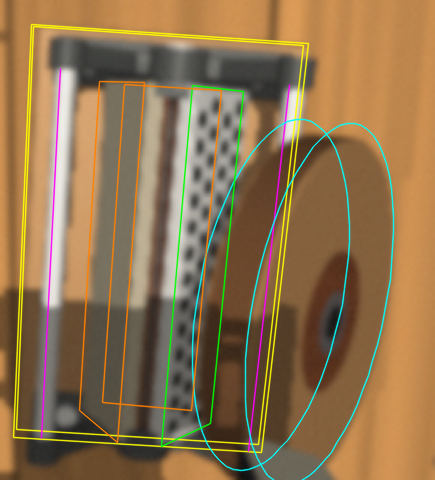

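```bash
cat > fit3.py <<'E'
from ov import *
from fit2 import pl
import json
im=np.load('w1.npy'); st=json.load(open('w1.json'));C=cam('wrist',st)
a=np.radians(35); n=np.array([np.cos(a),0,np.sin(a)]); u=np.array([-np.sin(a),0,np.cos(a)])
fx=[((243.9,95),(-.055,.094,.078)),((236.6,218),(-.055,-.094,.078)),((319.8,101.4),(.055,.094,.078)),((235.6,81.4),(-.075,.118,.014)),((324.4,88.4),(.075,.118,.014))]
def pts(th,x,y):
    N=np.array([np.sin(th),0,np.cos(th)]); X=np.array([np.cos(th),0,-np.sin(th)])
    return np.array([0,y,.052])+.028*N+X*x
def f(p,full=False):
    r=[proj(C,pl(p,P))[0]-np.array(q) for q,P in fx]
    r.append(proj(C,pl(p,np.array([.0747,p[3],.0812])+.013*n))[0]-[333,179.6])
    t=np.linspace(0,2*np.pi,200)[:,None]
    e=proj(C,pl(p,np.array([.0747,p[3],.0812])+.013*n+.09*(np.cos(t)*u+np.sin(t)*np.array([0,1,0]))))
    r.append([e[:,0].max()-353,e[:,1].min()-117.6])
    r.append(proj(C,pl(p,pts(p[4],-.026,.09)))[0]-[286,103]); r.append(proj(C,pl(p,pts(p[4],.026,.09)))[0]-[305,102])
    r.append(proj(C,pl(p,pts(p[4],-.026,-.09)))[0]-[279,218])
    return np.array(r) if full else np.ravel(r)
s=least_squares(f,[.4928,.0582,-.0525,0,.95],loss='soft_l1'); p=s.x
print(p.round(4)); print(f(p,True).round(1).tolist())
if __name__=='__main__':
    overlay(im,C,cradle_segs(p[:3],p[3],p[4]),222,72,145,160,4,'pics/w1p.png')
    c=pl(p[:3],np.array([.0747,p[3],.0812]))[0]; print('wheel c',c)
E
python3 fit3.py
```

```text
[ 0.4956  0.0565 -0.0539 -0.0176  0.9432]
[[-0.2, 0.5], [0.4, 0.6], [0.0, -0.5], [-1.6, -0.6], [1.7, -1.0], [-0.4, -0.4], [0.8, 0.4], [1.4, -1.7], [-0.3, 1.2], [-2.2, 3.4]]
wheel c [0.56926489 0.03485721 0.0812    ]
```

View pics/w1p.png

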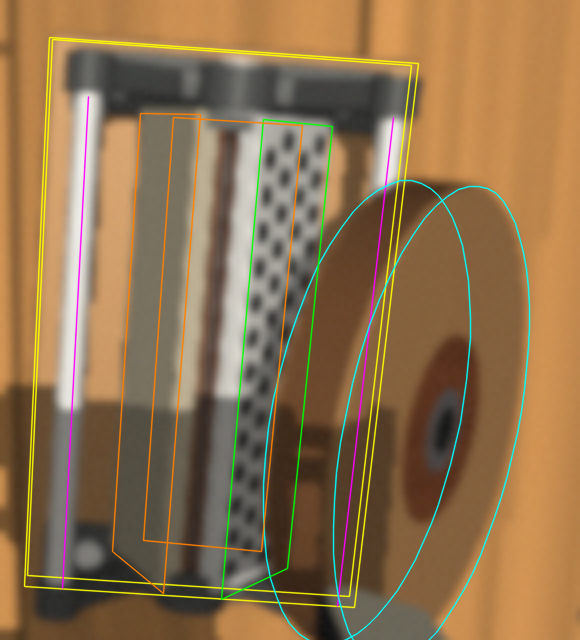

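The wrist-view fit puts the wheel centre near (0.569, 0.035, 0.081), the cradle yaw at -0.054 and the stone at about 0.93. Next I tilt the tool into the wheel's plane above the top rim.

{"op": "send_rows", "data": {
  "series": [
    {"wx":-0.005,"wy":-0.1,"wz":-0.011,"dx":0.3,"dy":-0.5,"dz":-2.2,"fingers":118},
    {"wx":-0.005,"wy":-0.1,"wz":-0.011,"dx":0.3,"dy":-0.5,"dz":-2.5,"fingers":118},
    {"wx":-0.005,"wy":-0.1,"wz":-0.011,"dx":0.3,"dy":-0.5,"dz":-2.5,"fingers":118},
    {"wx":-0.005,"wy":-0.1,"wz":-0.011,"dx":0.3,"dy":-0.5,"dz":-2.5,"fingers":118},
    {"wx":-0.005,"wy":-0.1,"wz":-0.011,"dx":0.3,"dy":-0.5,"dz":-2.5,"fingers":118},
    {"wx":-0.005,"wy":-0.1,"wz":-0.011,"dx":0.1,"dy":-0.2,"dz":-2.5,"fingers":118},
    {"wx":0,"wy":0,"wz":0,"dx":0,"dy":0,"dz":0,"fingers":118}
  ]
}}

```text
t: 2.33
tool_pos: [0.4784, 0.0301, 0.1978]
orientation: [1.928, 1.811, 0.526]
force: [-5.2, 0.3, -12.6]
opening: 0.05
```

```bash
python3 snap.py wrist w2; cat > rel.py <<'E'
# python3 rel.py : rotation/shift from present pose to target given
from h import *
def go(pos,Rt):
    st=robot.read_state(); Rc=R.from_rotvec(st['orientation']).as_matrix()
    print('shift cm',((np.array(pos)-st['tool_pos'])*100).round(2),'turn',R.from_matrix(Rt@Rc.T).as_rotvec().round(4))
def Rtool(yaw,tilt):
    # tool y along yaw dir tilted up by tilt, tool z down
    h=np.array([np.cos(yaw),np.sin(yaw),0]);z=np.array([0,0,1.])
    y=h*np.cos(tilt)+z*np.sin(tilt); d=h*np.sin(tilt)-z*np.cos(tilt)
    return np.c_[np.cross(y,d),y,d]
E
python3 - <<'E'
from rel import *
c=np.array([.5693,.0349,.0812]); Rt=Rtool(-.054,np.radians(35)); u=-Rt[:,2]
go(c+.148*u,Rt); go(c+.058*u,Rt); print(u)
E
```

```text
2.3333 [0.47840502 0.03008082 0.19781728] [1.92816026 1.8110833  0.52644648] [ 0.0027786  -0.88645753  2.41861745 -0.06975925  1.0221701   0.08376867] 0.04998977788406884 [ -5.15938542   0.2941047  -12.6301762 ]
[[ 0.07   0.829  0.554]
 [ 0.997 -0.045 -0.058]
 [-0.023  0.557 -0.83 ]]
shift cm [ 0.2   0.93 -0.65] turn [ 0.0217 -0.0136  0.0154]
shift cm [ 5.36  0.65 -8.03] turn [ 0.0217 -0.0136  0.0154]
[-0.57274037  0.03095808  0.81915204]
```

View pics/w2.png

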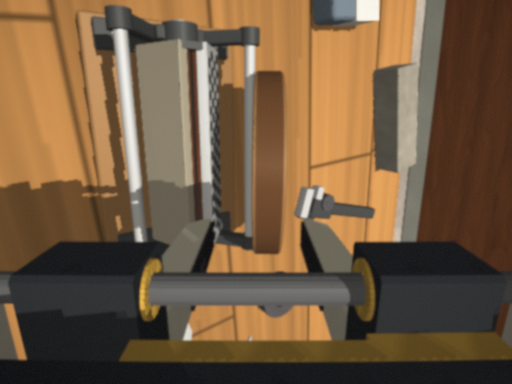

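```bash
python3 - <<'E'
from ov import *
import json
im=np.load('w2.npy'); st=json.load(open('w2.json'));C=cam('wrist',st)
overlay(im,C,cradle_segs([.4956,.0565,-.0539],-.0176,.93),70,0,320,280,2,'pics/w2o.png')
crop(im,180,50,130,110,5,'pics/w2c.png')
print(robot.read_state()['force'],robot.read_state()['joint_torque'])
E
```

```text
[-0.11734439 -0.6928865  -0.21042517] [  0.44408239 -17.87120819 -52.4225378   -0.50677579  -6.33663476
   0.43933282]
```

View pics/w2o.png

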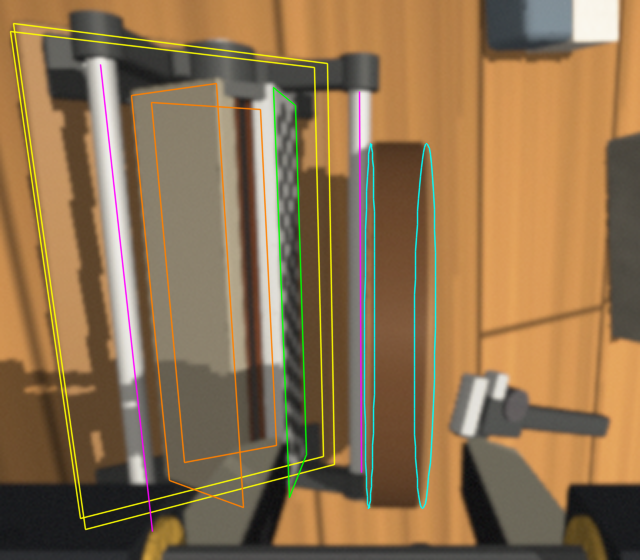

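The wheel model matches its image outline in y and in position across the jaws. I'll approach along the wheel's plane.

{"op": "send_rows", "data": {
  "series": [
    {"wx":0.022,"wy":-0.014,"wz":0.015,"dx":0.8,"dy":0.9,"dz":-0.6,"fingers":118},
    {"wx":0,"wy":0,"wz":0,"dx":0.9,"dy":0,"dz":-1.3,"fingers":118},
    {"wx":0,"wy":0,"wz":0,"dx":0.9,"dy":0,"dz":-1.3,"fingers":118},
    {"wx":0,"wy":0,"wz":0,"dx":0,"dy":0,"dz":0,"fingers":118}
  ]
}}

```text
t: 2.72
tool_pos: [0.5216, 0.0364, 0.2053]
orientation: [1.903, 1.798, 0.592]
force: [-0.5, 0.5, -0.3]
opening: 0.05
```

```bash
python3 snap.py wrist w3;python3 - <<'E'
from rel import *
c=np.array([.5693,.0349,.0812]); Rt=Rtool(-.054,np.radians(35)); u=-Rt[:,2]
go(c+.058*u,Rt)
E
```

```text
2.7167 [0.52156218 0.03640784 0.20528036] [1.9028413  1.79769871 0.59237342] [-0.00808204 -0.75932464  2.35763329 -0.03554705  0.90844571  0.061381  ] 0.0499736968467516 [-0.49672995  0.49396824 -0.28883976]
[[ 0.056  0.803  0.593]
 [ 0.998 -0.046 -0.033]
 [ 0.001  0.594 -0.805]]
shift cm [ 1.34  0.04 -8.01] turn [0.0007 0.0292 0.0026]
```

View pics/w3.png

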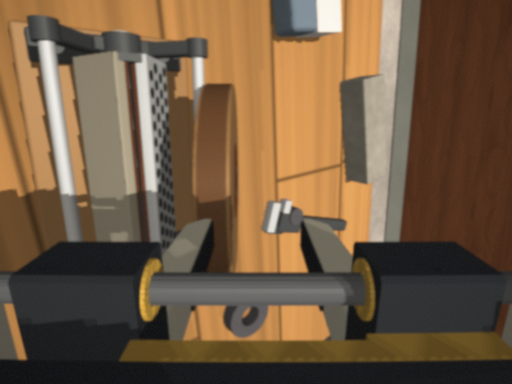

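The joint range pushed that move aside, leaving me 35 mm outside the wheel plane. I'll correct back to the approach line lower down, still above the rim.

{"op": "send_rows", "data": {
  "series": [
    {"wx":0,"wy":0.015,"wz":0,"dx":-0.5,"dy":0.1,"dz":-1.2,"fingers":118},
    {"wx":0,"wy":0.014,"wz":0,"dx":-0.5,"dy":0.1,"dz":-1.2,"fingers":118},
    {"wx":0,"wy":0,"wz":0,"dx":-0.4,"dy":0,"dz":-1.1,"fingers":118},
    {"wx":0,"wy":0,"wz":0,"dx":0,"dy":0,"dz":0,"fingers":118}
  ]
}}

```text
t: 3.1
tool_pos: [0.5151, 0.0374, 0.1889]
orientation: [1.911, 1.804, 0.581]
force: [-0.2, 0.1, -0.3]
opening: 0.0501
```

```bash
python3 snap.py wrist w4;python3 - <<'E'
from rel import *
c=np.array([.5693,.0349,.0812]); Rt=Rtool(-.054,np.radians(35)); u=-Rt[:,2]
go(c+.108*u,Rt);go(c+.058*u,Rt)
E
```

```text
3.1 [0.51513897 0.03739441 0.18885766] [1.91097281 1.80390954 0.58052679] [-0.00290284 -0.76068836  2.38325192 -0.04175452  0.8967716   0.07029302] 0.05009063556996056 [-0.21254651  0.11069776 -0.31129329]
[[ 0.058  0.811  0.583]
 [ 0.998 -0.047 -0.034]
 [-0.001  0.584 -0.812]]
shift cm [-0.84  0.08 -2.06] turn [0.0014 0.0145 0.0038]
shift cm [ 2.03 -0.07 -6.15] turn [0.0014 0.0145 0.0038]
```

View pics/w4.png

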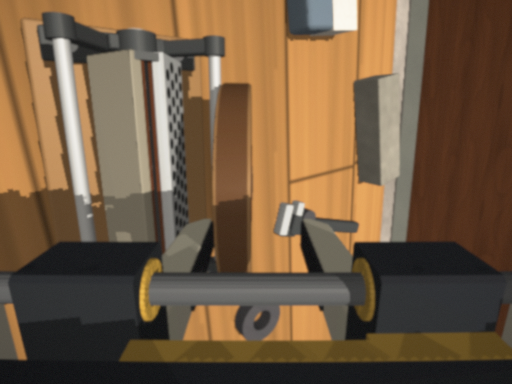

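{"op": "send_rows", "data": {
  "series": [
    {"wx":0,"wy":0.01,"wz":0,"dx":-0.8,"dy":0.1,"dz":-1.8,"fingers":118},
    {"wx":0,"wy":0.008,"wz":0.003,"dx":-0.4,"dy":0,"dz":-1.2,"fingers":118},
    {"wx":0,"wy":0,"wz":0,"dx":0,"dy":0,"dz":0,"fingers":118}
  ]
}}

```text
t: 3.4
tool_pos: [0.5039, 0.0387, 0.1611]
orientation: [1.916, 1.817, 0.57]
force: [0.1, 0.4, 0.2]
opening: 0.0502
```

```bash
python3 snap.py wrist w5;python3 - <<'E'
from rel import *
c=np.array([.5693,.0349,.0812]); Rt=Rtool(-.054,np.radians(35)); u=-Rt[:,2]
go(c+.108*u,Rt);go(c+.058*u,Rt)
E
```

```text
3.4 [0.50385199 0.03867895 0.16113991] [1.91600433 1.81659934 0.5700932 ] [-1.41691140e-03 -7.72175947e-01  2.43459266e+00 -4.09232023e-02
  8.70409391e-01  6.83815921e-02] 0.050208419564323675 [0.08276315 0.35451008 0.1941137 ]
[[ 0.054  0.819  0.572]
 [ 0.999 -0.043 -0.032]
 [-0.002  0.573 -0.82 ]]
shift cm [ 0.32 -0.04  0.77] turn [ 0.0015 -0.0003  0.    ]
shift cm [ 3.18 -0.2  -3.33] turn [ 0.0015 -0.0003  0.    ]
```

View pics/w5.png

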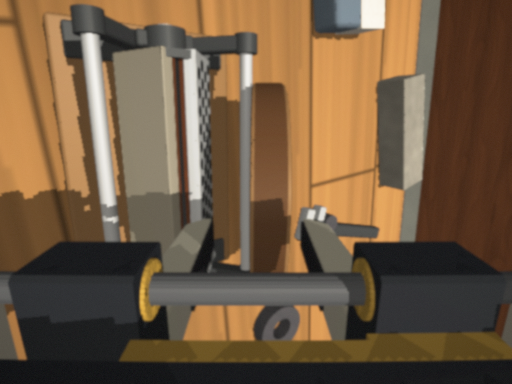

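{"op": "send_rows", "data": {
  "series": [
    {"wx":0,"wy":0,"wz":0,"dx":1.0,"dy":-0.1,"dz":0,"fingers":118},
    {"wx":0,"wy":0,"wz":0,"dx":0.7,"dy":0,"dz":-0.9,"fingers":118},
    {"wx":0,"wy":0,"wz":0,"dx":0.7,"dy":0,"dz":-1,"fingers":118},
    {"wx":0,"wy":0,"wz":0,"dx":0,"dy":0,"dz":0,"fingers":118}
  ]
}}

```text
t: 3.78
tool_pos: [0.5311, 0.0376, 0.1466]
orientation: [1.911, 1.812, 0.576]
force: [-0.7, 0.2, 0.3]
opening: 0.0503
```

```bash
python3 snap.py wrist w6;python3 - <<'E'
from rel import *
c=np.array([.5693,.0349,.0812]); Rt=Rtool(-.054,np.radians(35)); u=-Rt[:,2]
go(c+.058*u,Rt)
E
```

```text
3.7833 [0.53108208 0.0376276  0.14659709] [1.91128092 1.81213598 0.57645677] [-0.00470745 -0.64124747  2.3916799  -0.04194065  0.77490903  0.06916401] 0.050259554259465364 [-0.71677459  0.2449384   0.28057866]
[[ 0.054  0.814  0.578]
 [ 0.999 -0.043 -0.032]
 [-0.001  0.579 -0.815]]
shift cm [ 0.51 -0.1  -1.88] turn [ 0.0016  0.0066 -0.0004]
```

View pics/w6.png

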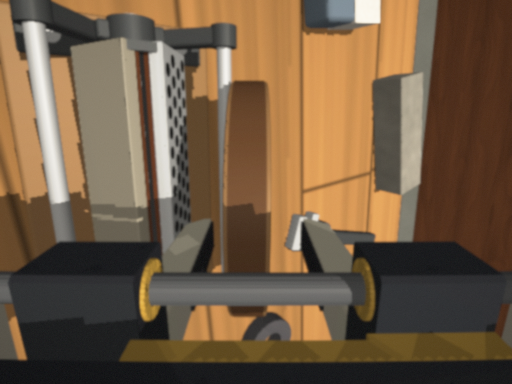

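{"op": "send_rows", "data": {
  "series": [
    {"wx":0,"wy":0.006,"wz":0,"dx":-0.1,"dy":-0.1,"dz":-1,"fingers":118},
    {"wx":0,"wy":0,"wz":0,"dx":0.4,"dy":0,"dz":-0.9,"fingers":118},
    {"wx":0,"wy":0,"wz":0,"dx":0,"dy":0,"dz":0,"fingers":118}
  ]
}}

```text
t: 4.08
tool_pos: [0.5347, 0.0366, 0.1301]
orientation: [1.913, 1.815, 0.574]
force: [-0.5, 0.4, 0.1]
opening: 0.0498
```

```bash
python3 snap.py side s7;python3 - <<'E'
from rel import *
c=np.array([.5693,.0349,.0812]); Rt=Rtool(-.054,np.radians(35)); u=-Rt[:,2]
go(c+.058*u,Rt)
crop(np.load('s7.npy'),180,130,130,120,5,'pics/s7c.png')
E
```

```text
4.0833 [0.5346841  0.03658039 0.13010382] [1.91296168 1.81459053 0.57357655] [-0.00805812 -0.59971155  2.39674776 -0.0409095   0.73153529  0.06650625] 0.04982533755155138 [-0.48368926  0.41563761  0.11057576]
[[ 0.053  0.816  0.575]
 [ 0.999 -0.043 -0.032]
 [-0.002  0.576 -0.817]]
shift cm [ 0.14  0.01 -0.2 ] turn [ 0.0018  0.0031 -0.0008]
```

View pics/s7c.png

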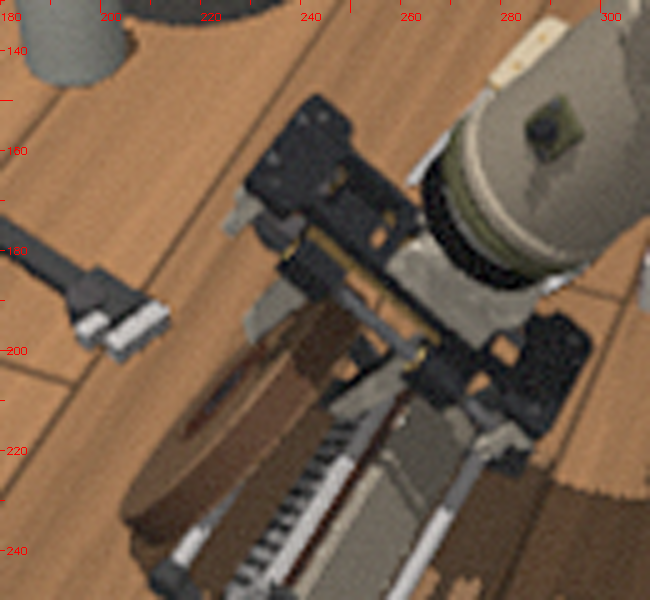

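The fingers straddle the rim and the pose is within 2 mm of the target, so I'll close.

{"op": "send_rows", "data": {
  "series": [
    {"wx":0,"wy":0,"wz":0,"dx":0,"dy":0,"dz":0,"fingers":180},
    {"wx":0,"wy":0,"wz":0,"dx":0,"dy":0,"dz":0,"fingers":255},
    {"wx":0,"wy":0,"wz":0,"dx":0,"dy":0,"dz":0,"fingers":255},
    {"wx":0,"wy":0,"wz":0,"dx":0,"dy":0,"dz":0,"fingers":255},
    {"wx":0,"wy":0,"wz":0,"dx":0,"dy":0,"dz":0,"fingers":255}
  ],
  "newtons": 45
}}

```text
t: 4.55
tool_pos: [0.5344, 0.0366, 0.1325]
orientation: [1.912, 1.814, 0.575]
force: [1.6, -0.3, -3.0]
opening: 0.0259
```

Gripped: the opening reads 25.9 mm, which matches the wheel's thickness. Now I move off the bar, lift, and stand the wheel upright.

{"op": "send_rows", "data": {
  "series": [
    {"wx":0,"wy":0,"wz":0,"dx":1.2,"dy":0,"dz":1.0,"fingers":255},
    {"wx":0,"wy":0,"wz":0,"dx":1.5,"dy":0,"dz":1.5,"fingers":255},
    {"wx":0,"wy":0,"wz":0,"dx":1.5,"dy":0,"dz":2.5,"fingers":255},
    {"wx":0,"wy":0,"wz":0,"dx":1,"dy":0,"dz":3,"fingers":255},
    {"wx":0,"wy":0.03,"wz":0,"dx":0.5,"dy":0,"dz":3,"fingers":255},
    {"wx":0,"wy":0.06,"wz":0,"dx":0,"dy":0,"dz":3,"fingers":255},
    {"wx":0.003,"wy":0.08,"wz":0,"dx":0,"dy":0,"dz":3,"fingers":255},
    {"wx":0.004,"wy":0.08,"wz":0,"dx":0,"dy":0,"dz":2.5,"fingers":255},
    {"wx":0,"wy":0,"wz":0,"dx":0,"dy":0,"dz":0,"fingers":255}
  ]
}}

```text
t: 5.3
tool_pos: [0.5772, 0.0373, 0.3131]
orientation: [2.095, 1.995, 0.306]
force: [1.6, 0.5, -2.5]
opening: 0.0258
```

```bash
python3 snap.py side s8;python3 - <<'E'
from rel import *
go([.502,.353,.36],Rtool(.044,0))
E
```

```text
5.3 [0.57723269 0.03726679 0.31312431] [2.09463635 1.99469185 0.30556826] [-0.01044368 -0.26372195  1.72775822 -0.02140304  1.36455964  0.03950456] 0.02576982460957632 [ 1.58367153  0.54355583 -2.49639273]
[[ 0.05   0.95   0.308]
 [ 0.999 -0.045 -0.024]
 [-0.009  0.308 -0.951]]
shift cm [-7.47 31.56  5.03] turn [0.0101 0.3147 0.092 ]
```

View pics/s8.png

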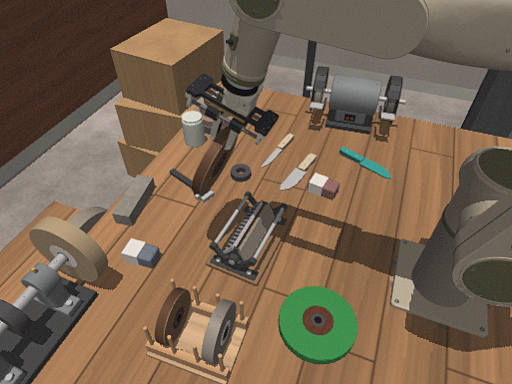

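The wheel hangs free and the cradle behind it is clear. Next it goes above the rack.

{"op": "send_rows", "data": {
  "series": [
    {"wx":0,"wy":0.03,"wz":0.01,"dx":-0.4,"dy":2,"dz":1,"fingers":255},
    {"wx":0.002,"wy":0.04,"wz":0.01,"dx":-0.8,"dy":3.5,"dz":1,"fingers":255},
    {"wx":0.002,"wy":0.04,"wz":0.01,"dx":-0.8,"dy":3.5,"dz":1,"fingers":255},
    {"wx":0.002,"wy":0.04,"wz":0.01,"dx":-0.8,"dy":3.5,"dz":1,"fingers":255},
    {"wx":0.002,"wy":0.04,"wz":0.01,"dx":-0.8,"dy":3.5,"dz":0.5,"fingers":255},
    {"wx":0.002,"wy":0.04,"wz":0.01,"dx":-0.8,"dy":3.5,"dz":0,"fingers":255},
    {"wx":0.002,"wy":0.04,"wz":0.01,"dx":-0.8,"dy":3.5,"dz":0,"fingers":255},
    {"wx":0,"wy":0.03,"wz":0.01,"dx":-0.8,"dy":3,"dz":0,"fingers":255},
    {"wx":0,"wy":0.01,"wz":0.01,"dx":-0.8,"dy":2,"dz":0,"fingers":255},
    {"wx":0,"wy":0,"wz":0,"dx":0,"dy":0,"dz":0,"fingers":255}
  ]
}}

```text
t: 6.18
tool_pos: [0.4924, 0.3246, 0.3183]
orientation: [-2.167, -2.261, 0.033]
force: [-0.3, 0.2, -5.1]
opening: 0.0255
```

```bash
python3 snap.py wrist w9;python3 snap.py scene c9; python3 - <<'E'
from rel import *
go([.502,.353,.36],Rtool(.044,0))
E
```

```text
6.1833 [0.49244498 0.32457112 0.3183076 ] [-2.16744529 -2.2613005   0.03298585] [0.49440627 0.10692623 1.33402481 0.00223634 1.72348516 0.45234294] 0.025548187183271103 [-0.33710548  0.21455116 -5.06100476]
[[-0.042  0.999 -0.021]
 [ 0.999  0.042 -0.009]
 [-0.008 -0.022 -1.   ]]
6.2333 [0.49268681 0.32287114 0.31740803] [-2.16893545 -2.26105919  0.03577078] [4.92576454e-01 1.06462782e-01 1.33615795e+00 7.95955798e-04
 1.72323040e+00 4.51102862e-01] 0.025955459837576775 [ 0.50252414 -1.02179979 -5.87730637]
[[-0.042  0.999 -0.022]
 [ 0.999  0.041 -0.011]
 [-0.01  -0.022 -1.   ]]
shift cm [0.86 3.17 4.17] turn [ 0.0116 -0.0209  0.004 ]
```

View pics/w9.png

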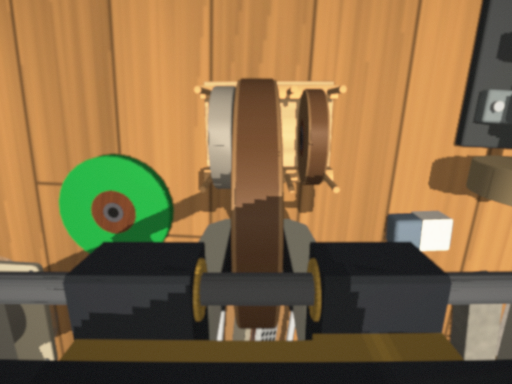

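View pics/c9.png

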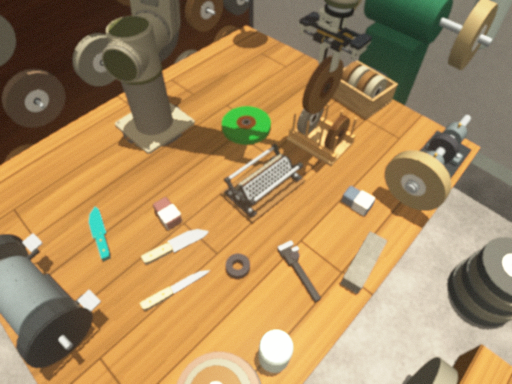

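```bash
python3 - <<'E'
from ov import *
import json
im=np.load('w9.npy'); st=json.load(open('w9.json'));C=cam('wrist',st)
crop(im,180,70,180,130,4,'pics/w9c.png')
overlay(im,C,rack_segs([.502,.353,.044]),180,70,180,130,4,'pics/w9o.png')
E
```

```text
(no output)
```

View pics/w9c.png

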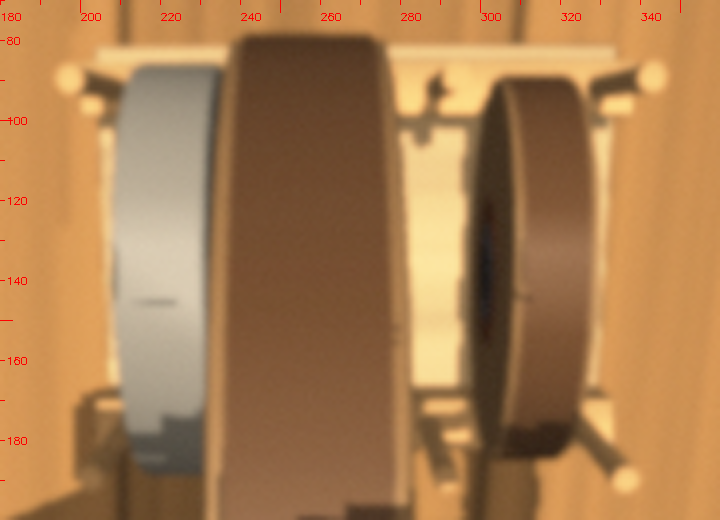

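View pics/w9o.png

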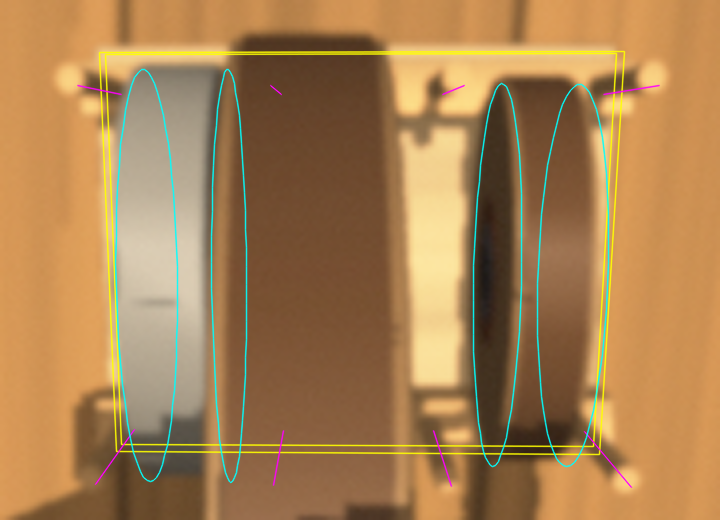

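```bash
python3 - <<'E'
from ov import *
from fit2 import pl
import json
im=np.load('w9.npy'); st=json.load(open('w9.json'));C=cam('wrist',st)
fx=[((197.2,89.5),(-.0825,.059,.117)),((343,89.5),(.0825,.059,.117)),((336.5,190),(.0825,-.059,.117)),((203,189.5),(-.0825,-.059,.117)),((292,190.5),(.0275,-.059,.117)),((204.5,82),(-.095,.075,.012)),((333.5,82),(.095,.075,.012))]
f=lambda p:np.ravel([proj(C,pl(p,P))[0]-np.array(q) for q,P in fx])
s=least_squares(f,[.502,.353,.044],loss='soft_l1');print(s.x.round(4),f(s.x).reshape(-1,2).round(1).tolist())
# wheel seen vs tool
Rt=R.from_rotvec(st['orientation']).as_matrix();o=np.array(st['tool_pos'])
for dz in (.062,):
  for k in(-.013,.013):
    t=np.radians([-60,0,60]); 
    P=np.array([o+Rt@np.array([.09*np.cos(a),k,dz+.09*np.sin(a)]) for a in t]); print(proj(C,P).round(1).tolist())
E
```

```text
[0.5008 0.3542 0.0464] [[0.5, 0.5], [0.2, 0.1], [0.0, 0.3], [-0.4, 0.3], [-0.3, -0.4], [-1.0, -0.2], [1.1, -0.7]]
[[232.6, 161.2], [240.0, 78.7], [244.8, 134.1]]
[[285.5, 161.3], [277.2, 78.7], [271.4, 134.2]]
```

The rack fit is under 1 px in this close view, at (0.5008, 0.3542, yaw 0.046). I'll align above it before going down.

{"op": "send_rows", "data": {
  "series": [
    {"wx":0.011,"wy":-0.02,"wz":0.006,"dx":0.8,"dy":3.1,"dz":0.5,"fingers":255},
    {"wx":0,"wy":0,"wz":0,"dx":0,"dy":0,"dz":0,"fingers":255}
  ]
}}

```text
t: 6.45
tool_pos: [0.5013, 0.3502, 0.3196]
orientation: [2.172, 2.268, -0.002]
force: [0.4, -0.6, -4.7]
opening: 0.0255
```

```bash
python3 - <<'E'
from rel import *
go([.5008,.3542,.179],Rtool(.0464,0)); print(robot.read_state()['force'])
E
```

```text
shift cm [ -0.05   0.4  -14.06] turn [0.002  0.0001 0.0031]
[ 0.42768942 -0.63852567 -4.68914496]
```

{"op": "send_rows", "data": {
  "series": [
    {"wx":0.002,"wy":0,"wz":0.003,"dx":-0.1,"dy":0.4,"dz":-1.5,"fingers":255},
    {"wx":0,"wy":0,"wz":0,"dx":0,"dy":0,"dz":-2.5,"fingers":255},
    {"wx":0,"wy":0,"wz":0,"dx":0,"dy":0,"dz":-2.5,"fingers":255},
    {"wx":0,"wy":0,"wz":0,"dx":0,"dy":0,"dz":-2.5,"fingers":255},
    {"wx":0,"wy":0,"wz":0,"dx":0,"dy":0,"dz":-2,"fingers":255},
    {"wx":0,"wy":0,"wz":0,"dx":0,"dy":0,"dz":0,"fingers":255}
  ]
}}

```text
t: 6.95
tool_pos: [0.501, 0.3461, 0.201]
orientation: [2.172, 2.26, 0.013]
force: [-0.7, -0.5, -7.6]
opening: 0.0261
```

```bash
python3 snap.py side s10; python3 - <<'E'
from rel import *
go([.5008,.3542,.179],Rtool(.0464,0)); 
crop(np.load('s10.npy'),110,210,160,150,4,'pics/s10c.png')
E
```

```text
6.95 [0.50102395 0.34607116 0.20099854] [2.17242619 2.25975006 0.01270662] [ 0.52303452  0.15314462  1.49549071 -0.00442304  1.48324052  0.48400047] 0.026093847714353746 [-0.65665032 -0.5237512  -7.58792269]
[[-0.039  0.999  0.011]
 [ 0.999  0.039  0.001]
 [ 0.001  0.011 -1.   ]]
shift cm [-0.07  0.8  -2.4 ] turn [-0.0015  0.0116  0.0071]
```

View pics/s10c.png

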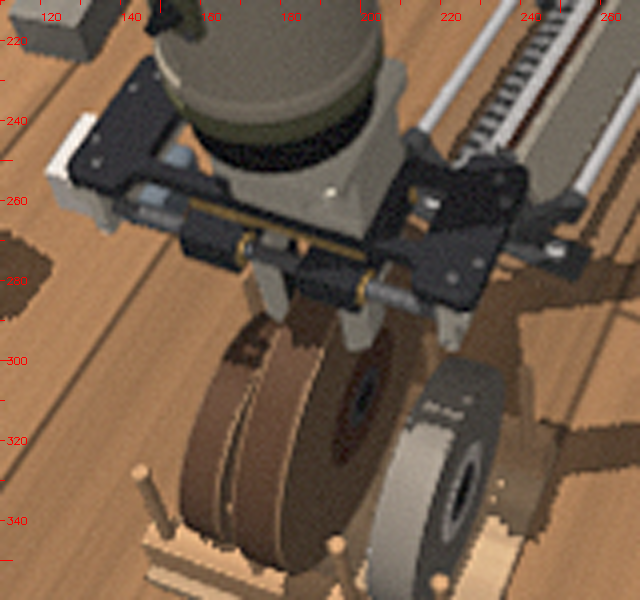

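{"op": "send_rows", "data": {
  "series": [
    {"wx":-0.002,"wy":0.012,"wz":0.007,"dx":0,"dy":0.9,"dz":0,"fingers":255},
    {"wx":0,"wy":0,"wz":0,"dx":0,"dy":0.1,"dz":-0.9,"fingers":255},
    {"wx":0,"wy":0,"wz":0,"dx":0,"dy":0,"dz":-0.7,"fingers":255},
    {"wx":0,"wy":0,"wz":0,"dx":0,"dy":0,"dz":0,"fingers":255}
  ]
}}

```text
t: 7.33
tool_pos: [0.5042, 0.3565, 0.1909]
orientation: [2.17, 2.269, 0.011]
force: [-0.9, -0.5, -5.1]
opening: 0.0255
```

```bash
python3 - <<'E'
from rel import *
go([.5008,.3542,.179],Rtool(.0464,0)); print(robot.read_state()['force'])
E
```

```text
shift cm [-0.34 -0.23 -1.19] turn [-0.0034  0.0062  0.0019]
[-0.86947076 -0.51768228 -5.10703998]
```

{"op": "send_rows", "data": {
  "series": [
    {"wx":-0.003,"wy":0.006,"wz":0,"dx":-0.3,"dy":-0.2,"dz":-0.5,"fingers":255},
    {"wx":0,"wy":0,"wz":0,"dx":0,"dy":0,"dz":-0.5,"fingers":255},
    {"wx":0,"wy":0,"wz":0,"dx":0,"dy":0,"dz":0,"fingers":255}
  ]
}}

```text
t: 7.58
tool_pos: [0.502, 0.3551, 0.1819]
orientation: [2.17, 2.27, 0.005]
force: [-0.4, -0.4, -5.4]
opening: 0.0255
```

```bash
python3 - <<'E'
from rel import *
go([.5008,.3542,.179],Rtool(.0464,0)); print(robot.read_state()['force'])
E
```

```text
shift cm [-0.12 -0.09 -0.29] turn [-0.0018  0.0028  0.0015]
[-0.41521803 -0.39026774 -5.42588644]
```

{"op": "send_rows", "data": {
  "series": [
    {"wx":-0.002,"wy":0.003,"wz":0.001,"dx":-0.1,"dy":-0.1,"dz":-0.25,"fingers":255},
    {"wx":0,"wy":0,"wz":0,"dx":0,"dy":0,"dz":-0.2,"fingers":255},
    {"wx":0,"wy":0,"wz":0,"dx":0,"dy":0,"dz":0,"fingers":255}
  ]
}}

```text
t: 7.83
tool_pos: [0.5021, 0.3544, 0.1801]
orientation: [2.169, 2.271, 0.004]
force: [0.7, 0.1, -4.1]
opening: 0.0255
```

```bash
python3 snap.py wrist w11; python3 - <<'E'
from rel import *
go([.5008,.3542,.179],Rtool(.0464,0))
E
```

```text
7.8333 [0.50213137 0.35436587 0.18009054] [2.16865537 2.27095135 0.00446056] [ 5.31550444e-01  1.86071180e-01  1.49712638e+00 -6.51567511e-04
  1.45525767e+00  4.85549347e-01] 0.02549958854608238 [ 0.69157245  0.11396291 -4.08069055]
[[-0.046  0.999  0.003]
 [ 0.999  0.046  0.001]
 [ 0.001  0.003 -1.   ]]
shift cm [-0.15 -0.02 -0.11] turn [-0.0013  0.0033  0.0003]
```

View pics/w11.png

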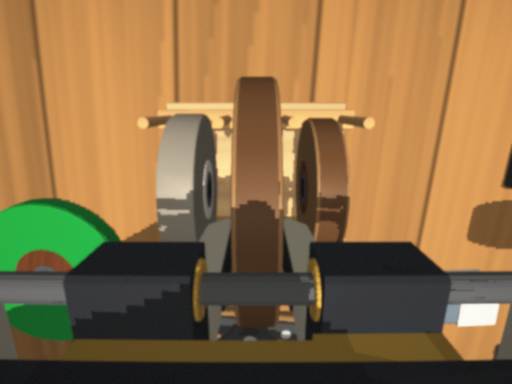

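{"op": "send_rows", "data": {
  "series": [
    {"wx":0,"wy":0.003,"wz":0,"dx":-0.1,"dy":0,"dz":-0.25,"fingers":255},
    {"wx":0,"wy":0,"wz":0,"dx":0,"dy":0,"dz":-0.2,"fingers":255},
    {"wx":0,"wy":0,"wz":0,"dx":0,"dy":0,"dz":0,"fingers":255}
  ]
}}

```text
t: 8.13
tool_pos: [0.5032, 0.3544, 0.1801]
orientation: [2.169, 2.27, 0.009]
force: [0.3, -0.1, -5.6]
opening: 0.0255
```

{"op": "send_rows", "data": {
  "series": [
    {"wx":0,"wy":0.006,"wz":0,"dx":-0.2,"dy":0,"dz":-0.4,"fingers":255},
    {"wx":0,"wy":0,"wz":0,"dx":0,"dy":0,"dz":-0.3,"fingers":255}
  ]
}}

```text
t: 8.3
tool_pos: [0.5043, 0.3544, 0.1793]
orientation: [2.169, 2.269, 0.014]
force: [-7.7, -7.6, 16.4]
opening: 0.0254
```

The force shows contact at the expected height, so the wheel is standing on the rails. I'll let go and raise the tool.

{"op": "send_rows", "data": {
  "series": [
    {"wx":0,"wy":0,"wz":0,"dx":0,"dy":0,"dz":0.1,"fingers":200},
    {"wx":0,"wy":0,"wz":0,"dx":0,"dy":0,"dz":0,"fingers":118},
    {"wx":0,"wy":0,"wz":0,"dx":0,"dy":0,"dz":0,"fingers":118},
    {"wx":0,"wy":0,"wz":0,"dx":0,"dy":0,"dz":0,"fingers":118},
    {"wx":0,"wy":0,"wz":0,"dx":0,"dy":0,"dz":0,"fingers":118}
  ]
}}

```text
t: 8.72
tool_pos: [0.5055, 0.3555, 0.1819]
orientation: [2.169, 2.269, 0.021]
force: [-0.1, -0.2, 0.3]
opening: 0.047
```

```bash
python3 snap.py wrist w12
```

```text
8.7167 [0.50547754 0.35553881 0.18193365] [2.16911138 2.26887677 0.02050467] [5.29373287e-01 1.83777776e-01 1.49637127e+00 1.09873443e-03
 1.44816733e+00 4.84293958e-01] 0.046974041331715545 [-0.13259976 -0.17643479  0.25893691]
[[-0.045  0.999  0.011]
 [ 0.999  0.045  0.008]
 [ 0.007  0.011 -1.   ]]
```

View pics/w12.png

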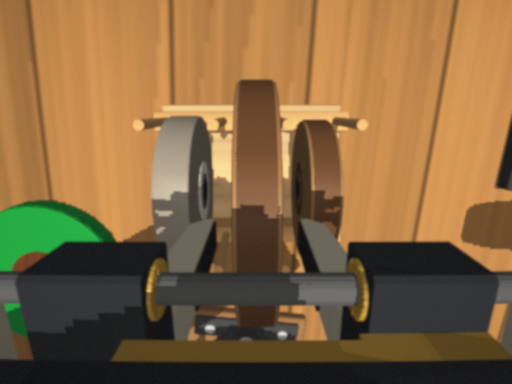

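The wheel stands upright between the small wheels. I'll lift straight up, then travel over the cradle.

{"op": "send_rows", "data": {
  "series": [
    {"wx":0,"wy":0,"wz":0,"dx":-0.2,"dy":0,"dz":2,"fingers":118},
    {"wx":0,"wy":0,"wz":0,"dx":0,"dy":0,"dz":3,"fingers":118},
    {"wx":-0.005,"wy":0.01,"wz":0,"dx":0,"dy":0,"dz":3.5,"fingers":118},
    {"wx":0,"wy":0,"wz":-0.01,"dx":0.5,"dy":-2,"dz":3,"fingers":118},
    {"wx":0,"wy":0,"wz":-0.015,"dx":1,"dy":-3.9,"dz":1,"fingers":0},
    {"wx":0,"wy":0,"wz":-0.015,"dx":1,"dy":-3.9,"dz":0,"fingers":0},
    {"wx":0,"wy":0,"wz":-0.015,"dx":1,"dy":-3.9,"dz":0,"fingers":0},
    {"wx":0,"wy":0,"wz":-0.015,"dx":1,"dy":-3.9,"dz":0,"fingers":0},
    {"wx":0,"wy":0,"wz":-0.015,"dx":1,"dy":-3.9,"dz":-1,"fingers":0},
    {"wx":0,"wy":0,"wz":-0.015,"dx":1,"dy":-3.9,"dz":-2,"fingers":0},
    {"wx":0,"wy":0,"wz":-0.01,"dx":1,"dy":-3,"dz":-2,"fingers":0},
    {"wx":0,"wy":0,"wz":0,"dx":0,"dy":0,"dz":0,"fingers":0}
  ]
}}

```text
t: 9.77
tool_pos: [0.5758, 0.0654, 0.262]
orientation: [2.286, 2.151, 0.005]
force: [-0.4, 0.4, -1.1]
opening: 0.0925
```

```bash
python3 snap.py wrist w13; python3 - <<'E'
from ov import *
import json
im=np.load('w13.npy'); st=json.load(open('w13.json'));C=cam('wrist',st)
overlay(im,C,cradle_segs([.4956,.0565,-.0539],-.0176,.93)[:4]+cradle_segs([.4956,.0565,-.0539],0,.93)[6:],90,30,260,240,3,'pics/w13o.png')
from rel import *
go([.5805,.052,.13],Rtool(-.0539,0))
E
```

```text
9.7667 [0.57580425 0.06538738 0.26203583] [2.28625323 2.15131934 0.005155  ] [2.42943342e-02 5.66527384e-02 1.48800956e+00 4.78781756e-04
 1.59294928e+00 8.51014389e-02] 0.09250794744557286 [-0.3699193   0.36435967 -1.09817926]
[[ 0.061  0.998  0.004]
 [ 0.998 -0.061  0.001]
 [ 0.001  0.004 -1.   ]]
shift cm [  0.47  -1.56 -13.39] turn [-0.0021  0.0053  0.0062]
```

View pics/w13.png

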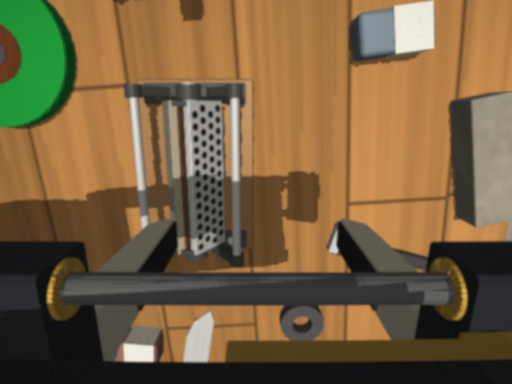

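View pics/w13o.png

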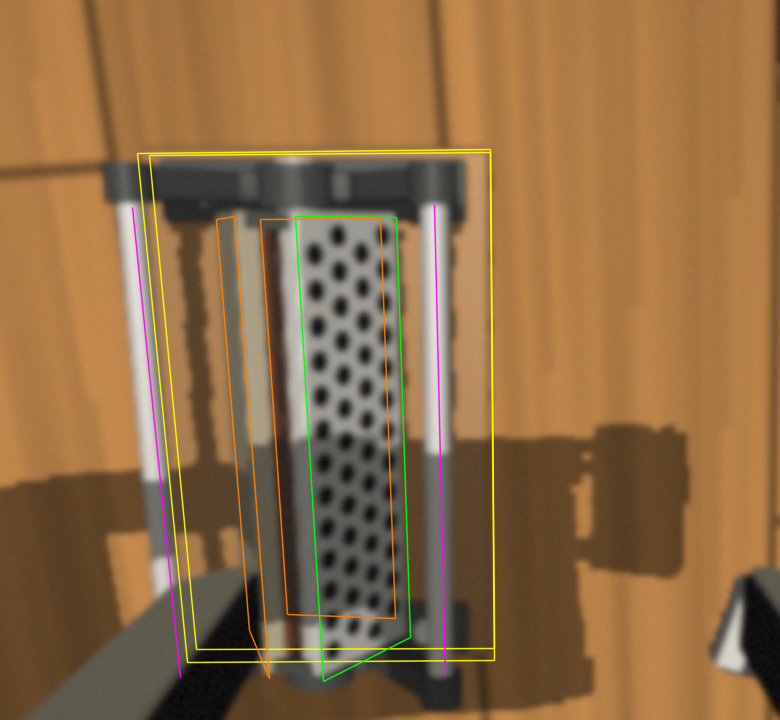

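The cradle model holds up in this view: the bars coincide to about 1.5 px, and the plate faces up and towards +x. I'll go down with the left finger between the stone and the rear bar.

{"op": "send_rows", "data": {
  "series": [
    {"wx":-0.002,"wy":0.005,"wz":0.006,"dx":0.5,"dy":-0.8,"dz":-2,"fingers":0},
    {"wx":0,"wy":0,"wz":0,"dx":0,"dy":-0.8,"dz":-3,"fingers":0},
    {"wx":0,"wy":0,"wz":0,"dx":0,"dy":0,"dz":-3,"fingers":0},
    {"wx":0,"wy":0,"wz":0,"dx":0,"dy":0,"dz":-3,"fingers":0},
    {"wx":0,"wy":0,"wz":0,"dx":0,"dy":0,"dz":-2,"fingers":0},
    {"wx":0,"wy":0,"wz":0,"dx":0,"dy":0,"dz":0,"fingers":0}
  ]
}}

```text
t: 10.32
tool_pos: [0.5833, 0.0566, 0.1363]
orientation: [2.274, 2.16, 0.016]
force: [-0.4, -0.2, -0.8]
opening: 0.093
```

```bash
python3 snap.py wrist w14; python3 - <<'E'
from rel import *
go([.5805,.052,.082],Rtool(-.0539,0))
E
```

```text
10.3167 [0.58326144 0.05661309 0.13629557] [2.274213   2.1601786  0.01638133] [0.00698368 0.13400865 1.63650029 0.00362613 1.360095   0.05766525] 0.09297110897598586 [-0.40263307 -0.17080499 -0.83887432]
[[ 0.051  0.999  0.011]
 [ 0.999 -0.051  0.004]
 [ 0.004  0.011 -1.   ]]
shift cm [-0.35 -0.48 -5.64] turn [-0.0037  0.0126 -0.0027]
```

View pics/w14.png

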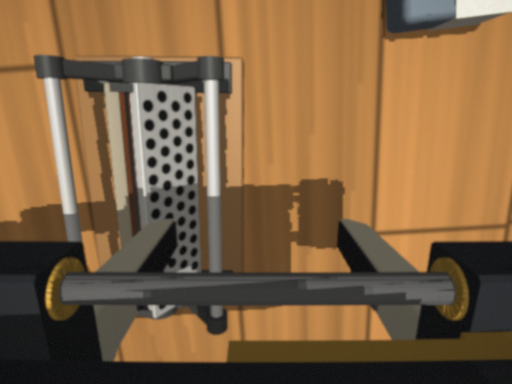

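{"op": "send_rows", "data": {
  "series": [
    {"wx":-0.004,"wy":0.013,"wz":-0.003,"dx":-0.3,"dy":-0.4,"dz":-2,"fingers":0},
    {"wx":0,"wy":0,"wz":0,"dx":0,"dy":0,"dz":-2,"fingers":0},
    {"wx":0,"wy":0,"wz":0,"dx":0,"dy":0,"dz":-1.2,"fingers":0},
    {"wx":0,"wy":0,"wz":0,"dx":0,"dy":0,"dz":0,"fingers":0}
  ]
}}

```text
t: 10.7
tool_pos: [0.586, 0.0559, 0.0931]
orientation: [2.272, 2.159, 0.012]
force: [0.2, 0.4, -0.2]
opening: 0.0929
```

```bash
python3 snap.py scene c15; python3 - <<'E'
from rel import *
go([.5805,.052,.082],Rtool(-.0539,0))
crop(np.load('c15.npy'),200,110,140,120,5,'pics/c15c.png')
E
```

```text
10.7 [0.58604113 0.05589601 0.09314289] [2.27165553 2.15946952 0.01245911] [7.93823541e-03 1.82269765e-01 1.66536561e+00 1.16485934e-04
 1.28317452e+00 5.85304341e-02] 0.0929336050792937 [ 0.17542899  0.4298636  -0.23967257]
[[ 0.051  0.999  0.011]
 [ 0.999 -0.051  0.   ]
 [ 0.001  0.011 -1.   ]]
shift cm [-0.62 -0.39 -1.26] turn [-0.0003  0.0123 -0.0032]
```

View pics/c15c.png

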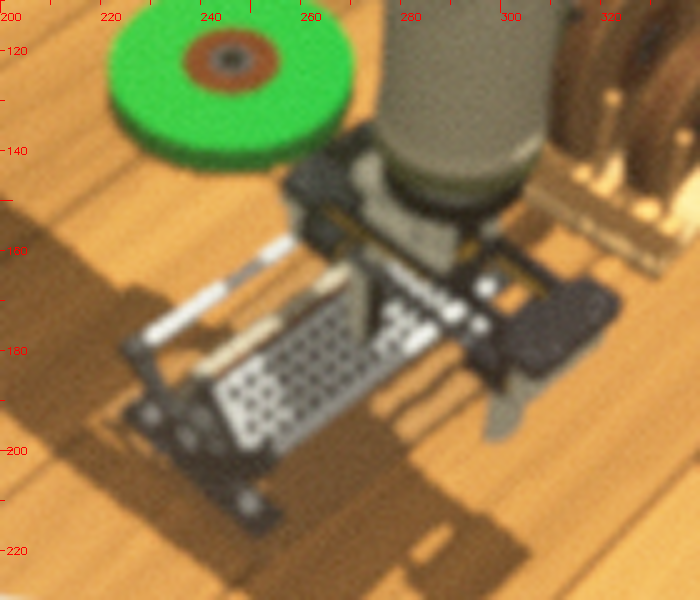

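{"op": "send_rows", "data": {
  "series": [
    {"wx":0,"wy":0.012,"wz":-0.003,"dx":-0.8,"dy":-0.3,"dz":-1,"fingers":0},
    {"wx":0,"wy":0,"wz":0,"dx":0,"dy":0,"dz":-0.4,"fingers":0},
    {"wx":0,"wy":0,"wz":0,"dx":-0.6,"dy":0,"dz":-0.1,"fingers":0},
    {"wx":0,"wy":0,"wz":0,"dx":-0.8,"dy":0,"dz":0,"fingers":0}
  ]
}}

```text
t: 11.08
tool_pos: [0.5673, 0.053, 0.0834]
orientation: [2.277, 2.158, 0.008]
force: [-0.1, 0.2, 0.0]
opening: 0.0929
```

```bash
python3 - <<'E'
from rel import *
go([.540,.0541,.082],Rtool(-.0539,0))
E
```

```text
shift cm [-2.73  0.11 -0.14] turn [-0.0004  0.0064 -0.0003]
```

{"op": "send_rows", "data": {
  "series": [
    {"wx":0,"wy":0.006,"wz":0,"dx":-0.8,"dy":0,"dz":-0.1,"fingers":0},
    {"wx":0,"wy":0,"wz":0,"dx":-0.8,"dy":0,"dz":-0.1,"fingers":0}
  ]
}}

```text
t: 11.25
tool_pos: [0.5535, 0.0533, 0.0844]
orientation: [2.277, 2.157, 0.011]
force: [11.3, 3.7, 8.3]
opening: 0.0928
```

```bash
python3 snap.py wrist w16; python3 - <<'E'
from rel import *
go([.540,.0541,.082],Rtool(-.0539,0))
E
```

```text
11.25 [0.55347182 0.05332999 0.08438642] [2.27729051 2.15692049 0.01135706] [2.92334649e-03 1.09173657e-01 1.76315910e+00 1.42380601e-03
 1.26059026e+00 5.67727858e-02] 0.09276794254838656 [11.30577311  3.69269357  8.27819064]
[[ 0.054  0.998  0.009]
 [ 0.999 -0.054  0.001]
 [ 0.002  0.009 -1.   ]]
shift cm [-1.26  0.07 -0.27] turn [-0.0013  0.0086  0.0001]
```

View pics/w16.png

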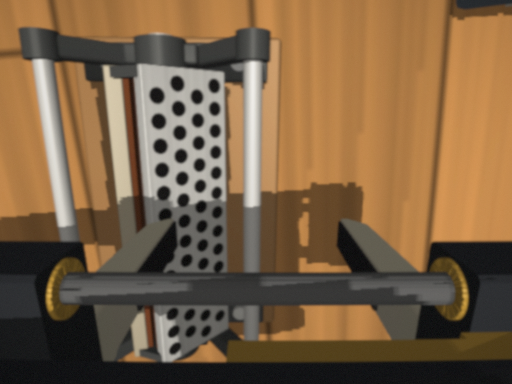

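The plate has begun to turn up, with about 11 N of push. I'll continue the sweep.

{"op": "send_rows", "data": {
  "series": [
    {"wx":0,"wy":0.008,"wz":0,"dx":-0.8,"dy":0,"dz":-0.3,"fingers":0},
    {"wx":0,"wy":0,"wz":0,"dx":-0.8,"dy":0,"dz":-0.3,"fingers":0}
  ]
}}

```text
t: 11.47
tool_pos: [0.5436, 0.0539, 0.0854]
orientation: [2.273, 2.152, 0.025]
force: [9.7, 0.6, 4.7]
opening: 0.0927
```

```bash
python3 snap.py wrist w17; python3 - <<'E'
from rel import *
go([.540,.0541,.082],Rtool(-.0539,0))
E
```

```text
11.4667 [0.54357433 0.05390218 0.08539313] [2.27302183 2.1520952  0.02453731] [0.00322607 0.07187277 1.8010359  0.0026478  1.24952475 0.05705509] 0.09268901491771392 [9.73300325 0.55896501 4.66825761]
[[ 0.055  0.998  0.019]
 [ 0.999 -0.055  0.003]
 [ 0.004  0.019 -1.   ]]
shift cm [-0.25  0.01 -0.32] turn [-0.0025  0.0186  0.0004]
```

View pics/w17.png

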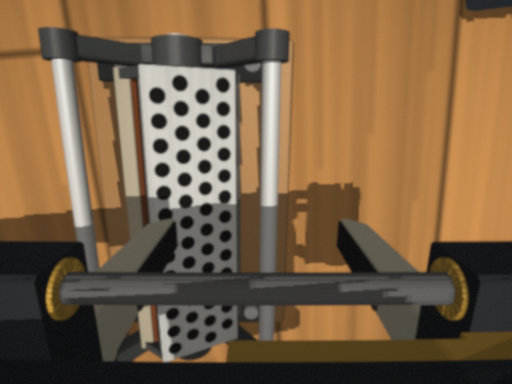

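```bash
cat > th.py <<'E'
import sys,json
from ov import *
from fit2 import pl
def run(tag,L,Rr,p=[.4956,.0565,-.0539]):
    st=json.load(open(tag+'.json'));C=cam('wrist',st)
    for th in np.arange(-.2,1.0,.1):
        N=np.array([np.sin(th),0,np.cos(th)]); X=np.array([np.cos(th),0,-np.sin(th)])
        q=proj(C,pl(p,[np.array([0,.09,.052])+.028*N+X*x for x in(-.026,.026)]))
        print(round(th,2),q.round(1).tolist(),'width',(q[1]-q[0]).round(1))
    b=proj(C,pl(p,[(-.055,.094,.078),(.055,.094,.078)])); print('bars',b.round(1).tolist())
E
python3 - <<'E'
from th import *
run('w17',0,0)
crop(np.load('w17.npy'),30,20,270,120,2,'pics/w17c.png')
E
```

```text
-0.2 [[112.0, 70.5], [203.6, 67.8]] width [91.6 -2.7]
-0.1 [[114.0, 69.8], [210.3, 68.3]] width [96.3 -1.5]
0.0 [[116.9, 69.2], [216.6, 68.9]] width [99.7 -0.2]
0.1 [[120.6, 68.6], [222.1, 69.6]] width [101.6   1. ]
0.2 [[125.0, 68.0], [227.0, 70.2]] width [102.    2.2]
0.3 [[130.3, 67.5], [231.2, 70.9]] width [101.    3.4]
0.4 [[136.2, 67.1], [234.7, 71.6]] width [98.5  4.5]
0.5 [[142.8, 66.8], [237.5, 72.4]] width [94.7  5.5]
0.6 [[149.9, 66.6], [239.5, 73.1]] width [89.6  6.5]
0.7 [[157.4, 66.5], [240.8, 73.8]] width [83.4  7.3]
0.8 [[165.2, 66.4], [241.5, 74.4]] width [76.2  8. ]
0.9 [[173.2, 66.5], [241.5, 75.1]] width [68.3  8.6]
bars [[62.8, 62.0], [271.9, 61.5]]
```

View pics/w17c.png

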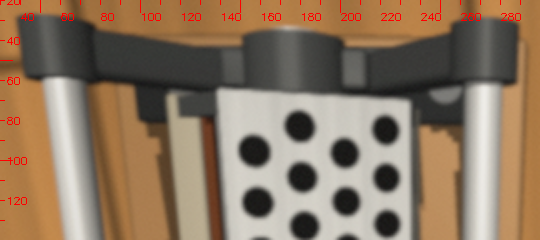

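{"op": "send_rows", "data": {
  "series": [
    {"wx":-0.002,"wy":0.018,"wz":0,"dx":-0.8,"dy":0,"dz":-0.5,"fingers":0},
    {"wx":0,"wy":0,"wz":0,"dx":-0.8,"dy":0,"dz":-0.4,"fingers":0},
    {"wx":0,"wy":0.008,"wz":0,"dx":-0.6,"dy":0,"dz":-0.4,"fingers":0}
  ]
}}

```text
t: 11.77
tool_pos: [0.5298, 0.0542, 0.0824]
orientation: [2.273, 2.151, 0.022]
force: [5.0, 0.0, 5.2]
opening: 0.0928
```

```bash
python3 snap.py wrist w18; python3 - <<'E'
from th import *
from rel import *
go([.528,.0548,.082],Rtool(-.0539,0))
run('w18',0,0)
crop(np.load('w18.npy'),30,20,290,120,2,'pics/w18c.png')
E
```

```text
11.7667 [0.52979142 0.05424676 0.08235131] [2.27321148 2.1514861  0.02220789] [4.86412590e-03 4.00361055e-02 1.84012301e+00 1.31277425e-03
 1.24314991e+00 5.94600252e-02] 0.09276765160499276 [5.00302666 0.02976929 5.24810763]
[[ 0.055  0.998  0.018]
 [ 0.998 -0.055  0.001]
 [ 0.002  0.018 -1.   ]]
shift cm [-0.1   0.05  0.01] turn [-0.0013  0.0167  0.0011]
-0.2 [[135.3, 68.9], [230.3, 66.2]] width [95.  -2.7]
-0.1 [[137.8, 68.2], [236.8, 66.8]] width [99.  -1.4]
0.0 [[141.1, 67.5], [242.7, 67.4]] width [ 1.016e+02 -1.000e-01]
0.1 [[145.2, 66.9], [248.0, 68.1]] width [102.8   1.2]
0.2 [[150.1, 66.3], [252.5, 68.8]] width [102.4   2.4]
0.3 [[155.8, 65.8], [256.3, 69.5]] width [100.6   3.7]
0.4 [[162.1, 65.4], [259.4, 70.2]] width [97.3  4.8]
0.5 [[169.0, 65.1], [261.7, 71.0]] width [92.7  5.9]
0.6 [[176.4, 64.9], [263.3, 71.7]] width [86.9  6.9]
0.7 [[184.1, 64.7], [264.1, 72.5]] width [80.   7.7]
0.8 [[192.1, 64.7], [264.3, 73.2]] width [72.2  8.4]
0.9 [[200.1, 64.8], [263.9, 73.8]] width [63.8  9. ]
bars [[85.6, 60.2], [298.8, 59.9]]
```

View pics/w18c.png

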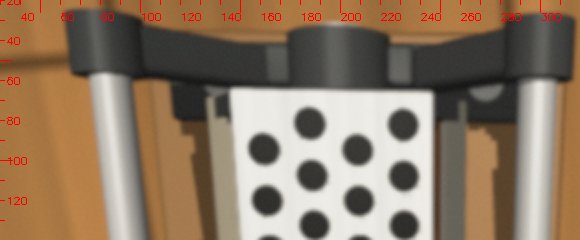

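The plate is at about 0.08 rad. Next I level it with a two-tip press: lift, centre over the stone, set the fingers to 34 mm, and press down with the tool upright.

{"op": "send_rows", "data": {
  "series": [
    {"wx":0,"wy":0.008,"wz":0,"dx":0.3,"dy":0,"dz":1.5,"fingers":0},
    {"wx":0,"wy":0.008,"wz":0,"dx":0,"dy":0,"dz":1.5,"fingers":0},
    {"wx":0,"wy":0,"wz":0,"dx":-0.5,"dy":0,"dz":1.5,"fingers":162},
    {"wx":0,"wy":0,"wz":0,"dx":-1.5,"dy":0.1,"dz":0,"fingers":162},
    {"wx":0,"wy":0,"wz":0,"dx":-1.5,"dy":0.1,"dz":0,"fingers":162},
    {"wx":0,"wy":0,"wz":0,"dx":0,"dy":0,"dz":0,"fingers":162}
  ]
}}

```text
t: 12.32
tool_pos: [0.4935, 0.0562, 0.1322]
orientation: [2.281, 2.158, 0.006]
force: [0.2, 0.4, -0.5]
opening: 0.0709
```

```bash
python3 - <<'E'
from rel import *
go([.4956,.0565,.081],Rtool(-.0539,0)); print(robot.read_state()['force'],robot.read_state()['opening'])
E
```

```text
shift cm [ 0.21  0.03 -5.12] turn [-0.0014  0.0036  0.0016]
[ 0.19171254  0.39233202 -0.50366006] 0.0709391697548199
```

{"op": "send_rows", "data": {
  "series": [
    {"wx":0,"wy":0.003,"wz":0,"dx":0.2,"dy":0,"dz":0,"fingers":162},
    {"wx":0,"wy":0,"wz":0,"dx":0,"dy":0,"dz":-0.5,"fingers":162},
    {"wx":0,"wy":0,"wz":0,"dx":0,"dy":0,"dz":-1,"fingers":162},
    {"wx":0,"wy":0,"wz":0,"dx":-0.1,"dy":0,"dz":-1,"fingers":162},
    {"wx":0,"wy":0,"wz":0,"dx":-0.1,"dy":0,"dz":-1,"fingers":162},
    {"wx":0,"wy":0,"wz":0,"dx":0,"dy":0,"dz":0,"fingers":162}
  ]
}}

```text
t: 12.82
tool_pos: [0.494, 0.0559, 0.0938]
orientation: [2.282, 2.158, 0.004]
force: [-0.0, -0.0, -0.4]
opening: 0.0352
```

```bash
python3 snap.py wrist w19; python3 - <<'E'
from rel import *
go([.4956,.0565,.081],Rtool(-.0539,0)); print(robot.read_state()['force'],robot.read_state()['opening'])
E
```

```text
12.8167 [0.49397488 0.05591819 0.09379426] [2.28211859 2.1584037  0.00389554] [ 8.50787229e-03 -5.37474288e-02  1.91092468e+00  1.41918496e-03
  1.28229386e+00  6.38119948e-02] 0.03522803098049401 [-0.01694201 -0.0081426  -0.39062548]
[[ 0.056  0.998  0.002]
 [ 0.998 -0.056  0.001]
 [ 0.001  0.002 -1.   ]]
shift cm [ 0.14  0.06 -1.35] turn [-0.0014  0.0025  0.0018]
[-0.18028848 -0.2622452   0.63270518] 0.03409205975082728
```

View pics/w19.png

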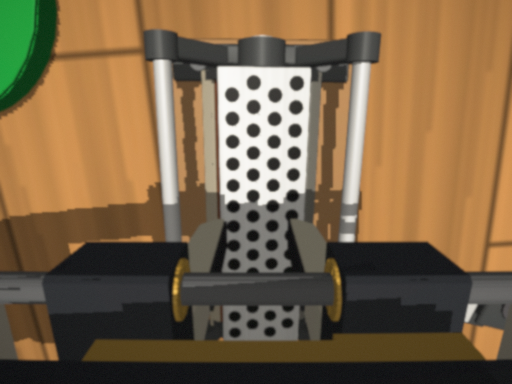

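{"op": "send_rows", "data": {
  "series": [
    {"wx":0,"wy":0.003,"wz":0,"dx":0.1,"dy":0,"dz":-0.6,"fingers":162},
    {"wx":0,"wy":0,"wz":0,"dx":0,"dy":0,"dz":-0.5,"fingers":162},
    {"wx":0,"wy":0,"wz":0,"dx":0,"dy":0,"dz":-0.5,"fingers":162}
  ]
}}

```text
t: 13.12
tool_pos: [0.4952, 0.056, 0.0798]
orientation: [-2.28, -2.157, 0.002]
force: [-35.7, -1.0, 82.2]
opening: 0.0342
```

82 N is more than I wanted, though it stays under the wrist's 120 N limit. I'll back off at once and check the plate.

{"op": "send_rows", "data": {
  "series": [
    {"wx":0,"wy":0,"wz":0,"dx":0,"dy":0,"dz":0.5,"fingers":162},
    {"wx":0,"wy":0,"wz":0,"dx":0,"dy":0,"dz":2,"fingers":162},
    {"wx":0,"wy":0,"wz":0,"dx":0,"dy":0,"dz":3,"fingers":162},
    {"wx":0,"wy":0,"wz":0,"dx":0,"dy":0,"dz":3,"fingers":162},
    {"wx":0,"wy":0,"wz":0,"dx":0,"dy":0,"dz":0,"fingers":162}
  ]
}}

```text
t: 13.53
tool_pos: [0.4937, 0.056, 0.1666]
orientation: [-2.278, -2.155, 0.007]
force: [0.7, 0.2, 1.0]
opening: 0.0339
```

```bash
python3 snap.py wrist w20; python3 snap.py side s20;python3 - <<'E'
from th import *
run('w20',0,0)
crop(np.load('w20.npy'),150,50,210,170,3,'pics/w20c.png')
crop(np.load('s20.npy'),190,170,120,120,5,'pics/s20c.png')
E
```

```text
13.5333 [0.49371312 0.05601337 0.16655732] [-2.27796981 -2.15479545  0.00659697] [ 8.61120104e-03 -1.13633137e-01  1.82924302e+00  1.49748438e-03
  1.43310740e+00  6.39605857e-02] 0.033892769262998966 [0.71193454 0.15058568 1.02430287]
[[ 0.056  0.998 -0.007]
 [ 0.998 -0.056  0.001]
 [ 0.001 -0.007 -1.   ]]
13.5833 [0.49278036 0.05599316 0.16396122] [-2.27685021 -2.15363698  0.00932948] [ 8.59804712e-03 -1.11810905e-01  1.83239729e+00  1.48279011e-03
  1.43050070e+00  6.39900236e-02] 0.03338109300663012 [-0.22960492 -0.79284641  0.28077513]
[[ 0.056  0.998 -0.01 ]
 [ 0.998 -0.056  0.001]
 [ 0.001 -0.01  -1.   ]]
-0.2 [[222.4, 81.3], [287.6, 80.2]] width [65.3 -1.2]
-0.1 [[224.9, 81.0], [291.5, 80.4]] width [66.6 -0.6]
0.0 [[228.0, 80.7], [295.0, 80.7]] width [67. -0.]
0.1 [[231.5, 80.4], [298.0, 81.0]] width [66.5  0.5]
0.2 [[235.4, 80.2], [300.5, 81.3]] width [65.2  1.1]
0.3 [[239.6, 80.0], [302.6, 81.6]] width [63.   1.6]
0.4 [[244.2, 79.8], [304.1, 81.9]] width [60.   2.1]
0.5 [[249.0, 79.7], [305.2, 82.3]] width [56.3  2.6]
0.6 [[254.0, 79.6], [305.8, 82.6]] width [51.9  3.1]
0.7 [[259.1, 79.5], [305.9, 83.0]] width [46.9  3.4]
0.8 [[264.2, 79.5], [305.6, 83.3]] width [41.4  3.8]
0.9 [[269.3, 79.6], [304.9, 83.6]] width [35.6  4.1]
bars [[191.1, 75.7], [332.0, 75.6]]
```

View pics/w20c.png

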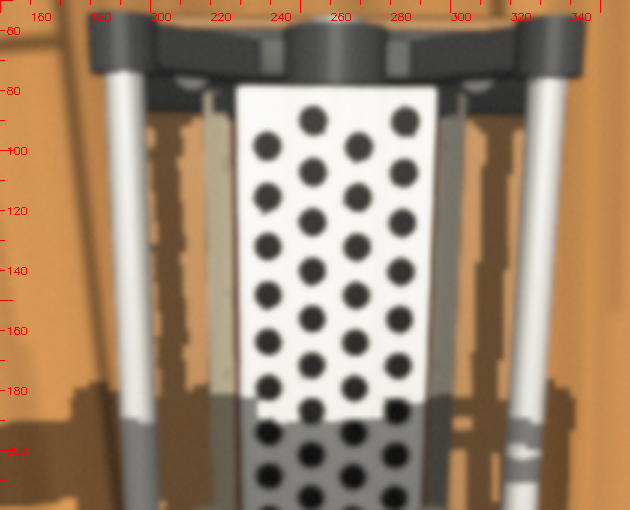

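View pics/s20c.png

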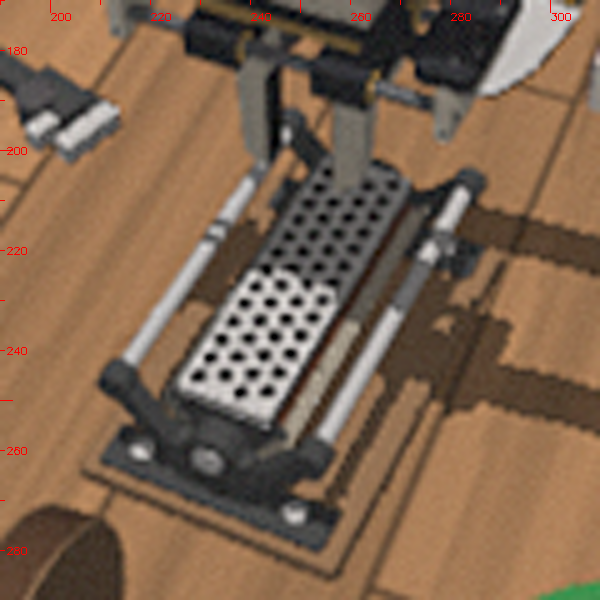

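The plate's corners now sit symmetrically, with edges at columns 228.7 and 295.3 against 228 and 295 predicted for angle 0. That puts it within about 0.02 rad of level. On to the broad knife.

{"op": "send_rows", "data": {
  "series": [
    {"wx":0,"wy":-0.01,"wz":0,"dx":-0.2,"dy":-0.5,"dz":2.5,"fingers":118},
    {"wx":0,"wy":0,"wz":-0.02,"dx":-0.3,"dy":-3,"dz":2.5,"fingers":118},
    {"wx":0,"wy":0,"wz":-0.025,"dx":-0.4,"dy":-3.9,"dz":2,"fingers":118},
    {"wx":0,"wy":0,"wz":-0.025,"dx":-0.4,"dy":-3.9,"dz":1,"fingers":118},
    {"wx":0,"wy":0,"wz":-0.025,"dx":-0.4,"dy":-3.9,"dz":0,"fingers":118},
    {"wx":0,"wy":0,"wz":-0.025,"dx":-0.4,"dy":-3.9,"dz":0,"fingers":118},
    {"wx":0,"wy":0,"wz":-0.025,"dx":-0.4,"dy":-3.9,"dz":0,"fingers":118},
    {"wx":0,"wy":0,"wz":-0.025,"dx":-0.4,"dy":-3.9,"dz":0,"fingers":118},
    {"wx":0,"wy":0,"wz":-0.025,"dx":-0.4,"dy":-3.9,"dz":0,"fingers":118},
    {"wx":0,"wy":0,"wz":-0.025,"dx":-0.4,"dy":-3.9,"dz":0,"fingers":118},
    {"wx":0,"wy":0,"wz":0,"dx":0,"dy":0,"dz":0,"fingers":118}
  ]
}}

```text
t: 14.55
tool_pos: [0.4431, -0.3025, 0.2261]
orientation: [-2.491, -1.88, 0.016]
force: [-0.1, 0.0, 0.2]
opening: 0.05
```

```bash
python3 snap.py wrist w21; python3 - <<'E'
from h import *
crop(np.load('w21.npy'),100,0,312,240,2,'pics/w21c.png')
E
```

```text
14.55 [ 0.44310853 -0.30248338  0.22606333] [-2.4909838  -1.8799306   0.01608139] [-0.69087064 -0.02089504  1.63172753 -0.00521703  1.55337244 -0.41292148] 0.04998445430387868 [-0.12303072  0.02942169  0.21096281]
[[ 0.274  0.961 -0.021]
 [ 0.962 -0.274  0.01 ]
 [ 0.004 -0.023 -1.   ]]
```

View pics/w21c.png

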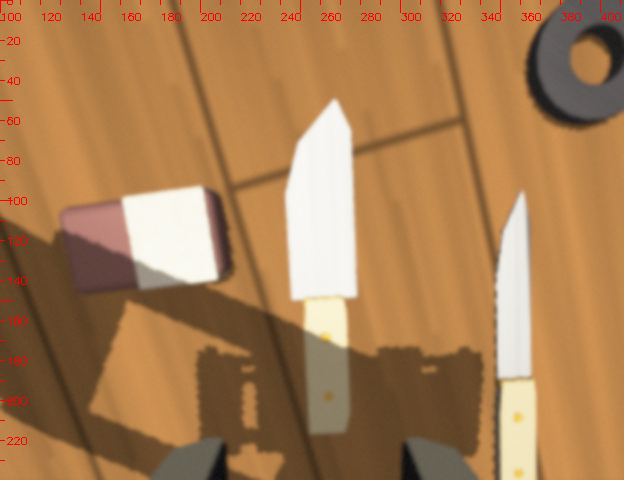

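```bash
python3 - <<'E'
from h import *
import json
st=json.load(open('w21.json'));C=cam('wrist',st)
b=onz(C,(263,149),.016);e=onz(C,(264,216.5),.015);hl=onz(C,(245.5,149.5),.010);hr=onz(C,(278,148.5),.010);t=onz(C,(267.5,49),.004)
print(b,e,hl,hr,t); print('handle len',np.linalg.norm(b-e),'blade w',np.linalg.norm(hl-hr),'blade len',np.linalg.norm(t[:2]-b[:2]), 'yaw',np.arctan2(*(b-e)[[1,0]]))
q=onz(C,(323.5/2+100,149),.010);print('blade heel mid',q)
from rel import *
d=(b-e)/np.linalg.norm(b-e); yaw=np.arctan2(d[1],d[0])-np.pi/2
go(b-d*.024,Rtool(yaw,0)); print(b-d*.024,yaw)
E
```

```text
[ 0.45049422 -0.28208337  0.016     ] [ 0.42833857 -0.36658404  0.015     ] [ 0.42921256 -0.27756069  0.01      ] [ 0.46827483 -0.28721473  0.01      ] [ 0.48641021 -0.17240233  0.004     ]
handle len 0.08736266425711865 blade w 0.04023756174190239 blade len 0.11541182556844834 yaw 1.3143734446192648
blade heel mid [ 0.44877403 -0.28239848  0.01      ]
shift cm [  0.1   -0.55 -20.98] turn [-0.0127 -0.0216  0.0201]
[ 0.44440769 -0.30529713  0.01572528] -0.2564228821756318
```

The measured sizes agree with those given: handle 87 mm, blade 40 x 115 mm. The handle's yaw is 1.314. Going down over the handle, 24 mm behind the bolster.

{"op": "send_rows", "data": {
  "series": [
    {"wx":-0.013,"wy":-0.022,"wz":0.02,"dx":0.1,"dy":-0.5,"dz":-2,"fingers":118},
    {"wx":0,"wy":0,"wz":0,"dx":0,"dy":0,"dz":-3.5,"fingers":118},
    {"wx":0,"wy":0,"wz":0,"dx":0,"dy":0,"dz":-3.5,"fingers":118},
    {"wx":0,"wy":0,"wz":0,"dx":0,"dy":0,"dz":-3.5,"fingers":118},
    {"wx":0,"wy":0,"wz":0,"dx":0,"dy":0,"dz":-3,"fingers":118},
    {"wx":0,"wy":0,"wz":0,"dx":0,"dy":0,"dz":-2,"fingers":118},
    {"wx":0,"wy":0,"wz":0,"dx":0,"dy":0,"dz":0,"fingers":118}
  ]
}}

```text
t: 15.18
tool_pos: [0.442, -0.2971, 0.0372]
orientation: [-2.48, -1.92, -0.003]
force: [-1.0, 0.2, -1.3]
opening: 0.0501
```

```bash
python3 snap.py wrist w22; python3 - <<'E'
from rel import *
go([.4444,-.3053,.006],Rtool(-.2564,0))
E
```

```text
15.1833 [ 0.4419787  -0.29714124  0.03715607] [-2.48034408 -1.91951268 -0.0033615 ] [-0.69048703  0.12140426  1.84452924  0.00350961  1.18031124 -0.43826617] 0.05010035621061258 [-0.95061224  0.17762426 -1.27430571]
[[ 0.251  0.968 -0.002]
 [ 0.968 -0.251  0.005]
 [ 0.005 -0.003 -1.   ]]
shift cm [ 0.2  -0.79 -3.28] turn [-0.0051 -0.001  -0.003 ]
```

View pics/w22.png

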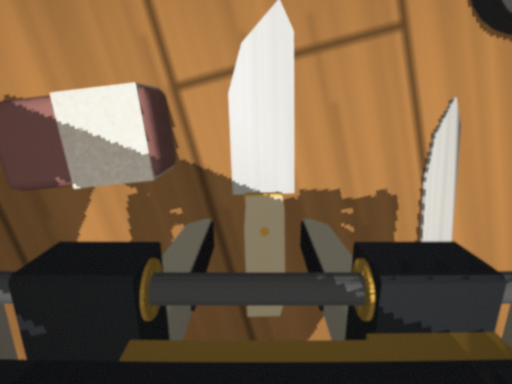

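{"op": "send_rows", "data": {
  "series": [
    {"wx":-0.005,"wy":0,"wz":-0.003,"dx":0.2,"dy":-0.8,"dz":-1.2,"fingers":118},
    {"wx":0,"wy":0,"wz":0,"dx":0,"dy":-0.1,"dz":-1.2,"fingers":118},
    {"wx":0,"wy":0,"wz":0,"dx":0,"dy":0,"dz":0,"fingers":118}
  ]
}}

```text
t: 15.48
tool_pos: [0.4465, -0.3054, 0.0166]
orientation: [2.483, 1.922, 0.001]
force: [-0.7, 0.1, 0.8]
opening: 0.0498
```

```bash
python3 - <<'E'
from rel import *
go([.4444,-.3053,.006],Rtool(-.2564,0)); print(robot.read_state()['force'])
E
```

```text
shift cm [-0.21  0.01 -1.06] turn [ 0.001   0.0012 -0.0027]
[-0.66096888  0.0731698   0.84215284]
```

{"op": "send_rows", "data": {
  "series": [
    {"wx":0,"wy":0,"wz":-0.003,"dx":-0.2,"dy":0,"dz":-0.6,"fingers":118},
    {"wx":0,"wy":0,"wz":0,"dx":0,"dy":0,"dz":-0.4,"fingers":118},
    {"wx":0,"wy":0,"wz":0,"dx":0,"dy":0,"dz":0,"fingers":118}
  ]
}}

```text
t: 15.73
tool_pos: [0.4464, -0.3059, 0.0089]
orientation: [2.483, 1.916, 0.003]
force: [-0.2, -0.4, 0.4]
opening: 0.0502
```

```bash
python3 snap.py wrist w23; python3 - <<'E'
from rel import *
go([.4444,-.3053,.006],Rtool(-.2564,0)); print(robot.read_state()['force'])
E
```

```text
15.7333 [ 0.44638923 -0.30591319  0.00891711] [2.48286038 1.91620011 0.00268153] [-6.95921034e-01  1.75559776e-01  1.84307642e+00  5.88199121e-04
  1.11742700e+00 -4.39960259e-01] 0.050211857170810836 [-0.17061876 -0.41192466  0.36578509]
[[ 0.253  0.967  0.005]
 [ 0.967 -0.253 -0.003]
 [-0.002  0.005 -1.   ]]
shift cm [-0.21  0.07 -0.33] turn [ 0.0033  0.0048 -0.0002]
[0.46426105 0.24388269 0.69586472]
```

View pics/w23.png

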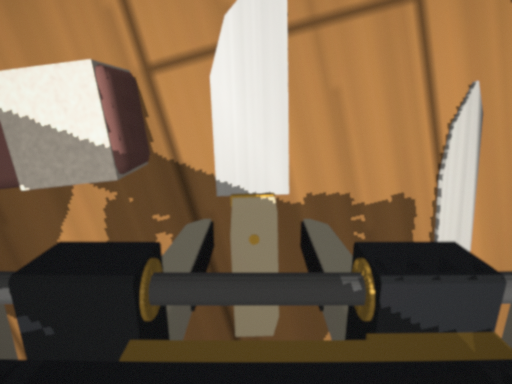

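{"op": "send_rows", "data": {
  "series": [
    {"wx":0.003,"wy":0.005,"wz":0,"dx":-0.3,"dy":0,"dz":-0.35,"fingers":118},
    {"wx":0,"wy":0,"wz":0,"dx":0,"dy":0,"dz":-0.25,"fingers":200},
    {"wx":0,"wy":0,"wz":0,"dx":0,"dy":0,"dz":-0.1,"fingers":255},
    {"wx":0,"wy":0,"wz":0,"dx":0,"dy":0,"dz":-0.1,"fingers":255},
    {"wx":0,"wy":0,"wz":0,"dx":0,"dy":0,"dz":0,"fingers":255},
    {"wx":0,"wy":0,"wz":0,"dx":0,"dy":0,"dz":0,"fingers":255}
  ],
  "newtons": 55
}}

```text
t: 16.28
tool_pos: [0.4443, -0.307, 0.0026]
orientation: [2.485, 1.917, 0.0]
force: [0.0, -0.1, 1.0]
opening: 0.0253
```

```bash
python3 - <<'E'
from rel import *
go([.4444,-.3053,.006],Rtool(-.2564,0)); s=robot.read_state();print(s['force'],s['opening'],s['tool_pos'])
E
```

```text
shift cm [0.01 0.17 0.34] turn [0.002  0.0018 0.0001]
[ 0.01144973 -0.08138286  0.97862026] 0.025277723694279036 [ 0.44429259 -0.30700749  0.00258769]
```

Gripped the handle (25.3 mm). I'll lift a little and look.

{"op": "send_rows", "data": {
  "series": [
    {"wx":0,"wy":0,"wz":0,"dx":0,"dy":0,"dz":0.8,"fingers":255},
    {"wx":0,"wy":0,"wz":0,"dx":0,"dy":0,"dz":2,"fingers":255},
    {"wx":0,"wy":0,"wz":0,"dx":0,"dy":0,"dz":3,"fingers":255},
    {"wx":0,"wy":0,"wz":0,"dx":0,"dy":0,"dz":3,"fingers":255},
    {"wx":0,"wy":0,"wz":0,"dx":0,"dy":0,"dz":3,"fingers":255},
    {"wx":0,"wy":0,"wz":0,"dx":0,"dy":0,"dz":0,"fingers":255}
  ]
}}

```text
t: 16.78
tool_pos: [0.4399, -0.3035, 0.1234]
orientation: [-2.482, -1.915, 0.004]
force: [1.2, -0.3, -1.1]
opening: 0.0253
```

```bash
python3 snap.py wrist w24; python3 snap.py side s24; python3 - <<'E'
from rel import *
go([.4891,-.0630,.13],Rtool(-.0539,0))
crop(np.load('s24.npy'),230,60,160,150,4,'pics/s24c.png')
E
```

```text
16.7833 [ 0.43991536 -0.30353207  0.12335577] [-2.48158647 -1.91494207  0.00370987] [-6.99335508e-01  2.73494225e-02  1.77367377e+00 -8.32319687e-04
  1.34797243e+00 -4.42792788e-01] 0.025285138024540642 [ 1.17336724 -0.3249686  -1.10319677]
[[ 0.254  0.967 -0.006]
 [ 0.967 -0.254  0.004]
 [ 0.002 -0.007 -1.   ]]
16.8333 [ 0.4391114  -0.30290925  0.12072108] [-2.479859   -1.91361333  0.00457939] [-6.99354814e-01  2.94317977e-02  1.77658903e+00 -9.16131633e-04
  1.34522161e+00 -4.42791979e-01] 0.02536808056115639 [ 0.52355521  0.41230686 -1.83441859]
[[ 0.254  0.967 -0.008]
 [ 0.967 -0.254  0.006]
 [ 0.003 -0.009 -1.   ]]
shift cm [ 5.12 23.9   1.19] turn [-0.0067 -0.0115  0.2025]
```

View pics/w24.png

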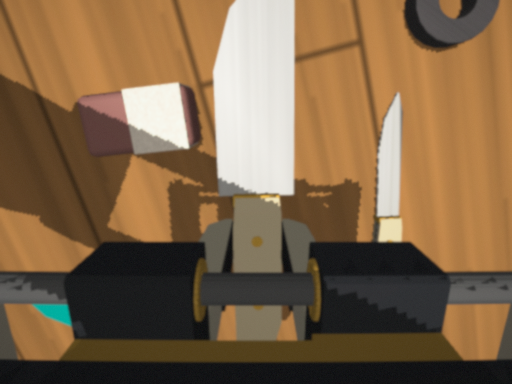

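View pics/s24c.png

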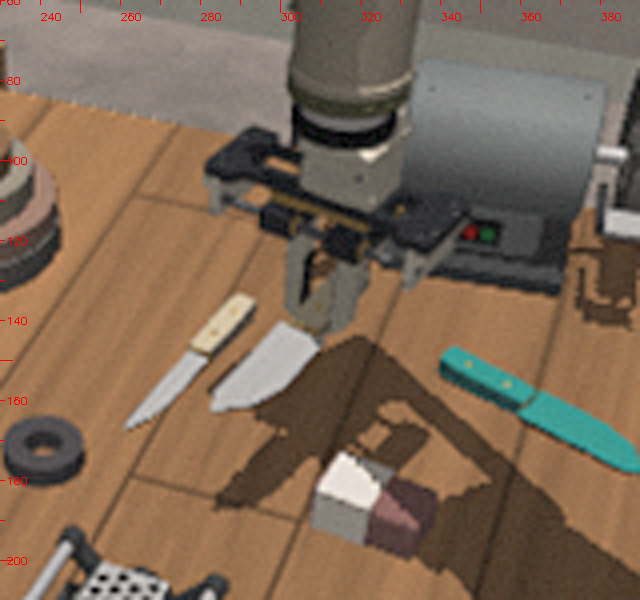

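The knife is held without slipping. I'll carry it to the plate's -y end and turn it to the cradle's axis.

{"op": "send_rows", "data": {
  "series": [
    {"wx":0,"wy":-0.011,"wz":0.03,"dx":0.7,"dy":2,"dz":1,"fingers":255},
    {"wx":0,"wy":0,"wz":0.03,"dx":0.8,"dy":3.3,"dz":1,"fingers":255},
    {"wx":0,"wy":0,"wz":0.03,"dx":0.8,"dy":3.3,"dz":0.5,"fingers":255},
    {"wx":0,"wy":0,"wz":0.03,"dx":0.8,"dy":3.3,"dz":0.3,"fingers":255},
    {"wx":0,"wy":0,"wz":0.03,"dx":0.8,"dy":3.3,"dz":0.2,"fingers":255},
    {"wx":0,"wy":0,"wz":0.03,"dx":0.8,"dy":3.3,"dz":0.2,"fingers":255},
    {"wx":0.02,"wy":0,"wz":0.02,"dx":0.8,"dy":3,"dz":0.2,"fingers":255},
    {"wx":0.03,"wy":0,"wz":0,"dx":0,"dy":1.5,"dz":0,"fingers":255},
    {"wx":0,"wy":0,"wz":0,"dx":0,"dy":0,"dz":0,"fingers":255}
  ]
}}

```text
t: 17.63
tool_pos: [0.4831, -0.059, 0.1374]
orientation: [-2.229, -2.119, -0.044]
force: [-0.7, -0.5, -2.0]
opening: 0.0254
```

```bash
python3 snap.py wrist w25; python3 snap.py side s25;python3 snap.py scene c25; python3 - <<'E'
from rel import *
go([.4891,-.0630,.105],Rtool(-.0539,0))
crop(np.load('s25.npy'),190,110,150,140,5,'pics/s25c.png')
crop(np.load('c25.npy'),190,130,150,120,5,'pics/c25c.png')
E
```

```text
17.6333 [ 0.48311645 -0.0589997   0.13743562] [-2.22903744 -2.11900481 -0.04378752] [-0.27235431 -0.08863195  1.86228113  0.05889991  1.41013802 -0.23240451] 0.02539866065070451 [-0.68736588 -0.47247828 -2.04374003]
[[ 0.051  0.998 -0.025]
 [ 0.997 -0.05   0.067]
 [ 0.066 -0.028 -0.997]]
17.6833 [ 0.48291931 -0.06021095  0.13719685] [-2.23049547 -2.11899691 -0.04160759] [-0.27349393 -0.08840511  1.86244348  0.05710028  1.40963    -0.23258692] 0.025206265774093402 [ 0.66490255  0.36092832 -3.06985685]
[[ 0.052  0.998 -0.025]
 [ 0.997 -0.05   0.066]
 [ 0.064 -0.028 -0.998]]
17.7333 [ 0.48311625 -0.06159991  0.13758219] [-2.23291582 -2.11858512 -0.04089268] [-0.27521966 -0.08855979  1.86178533  0.05588437  1.40947749 -0.23279669] 0.02537971335602139 [-0.85500534 -0.89208245 -1.19103621]
[[ 0.053  0.998 -0.024]
 [ 0.997 -0.052  0.064]
 [ 0.063 -0.028 -0.998]]
shift cm [ 0.57 -0.06 -3.3 ] turn [-0.0636 -0.0234 -0.0004]
```

View pics/w25.png

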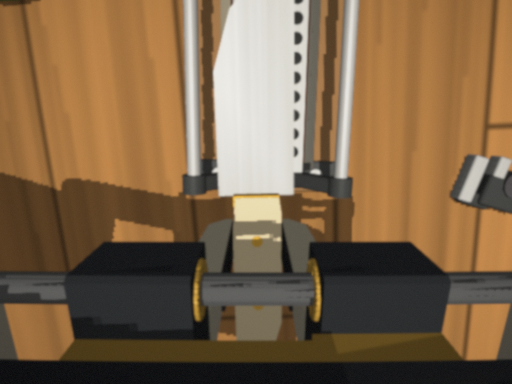

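View pics/s25c.png

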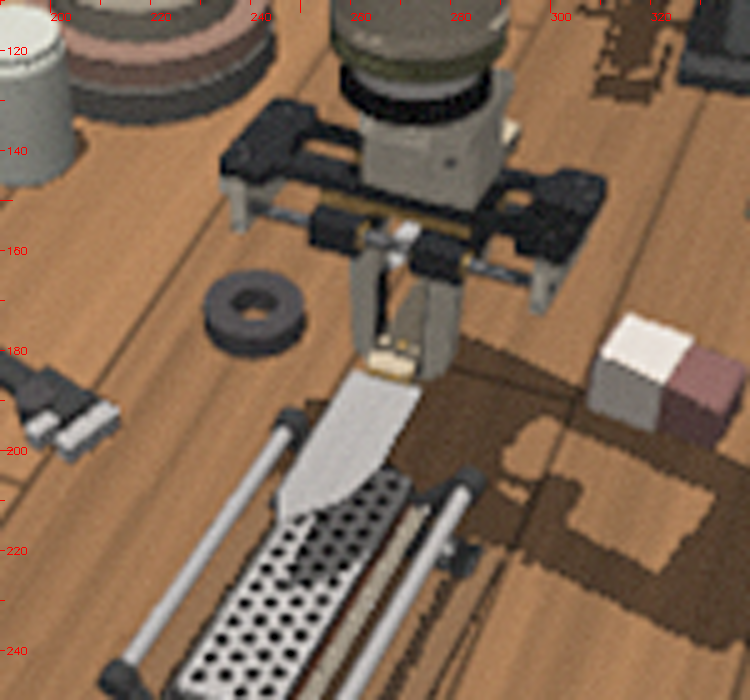

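View pics/c25c.png

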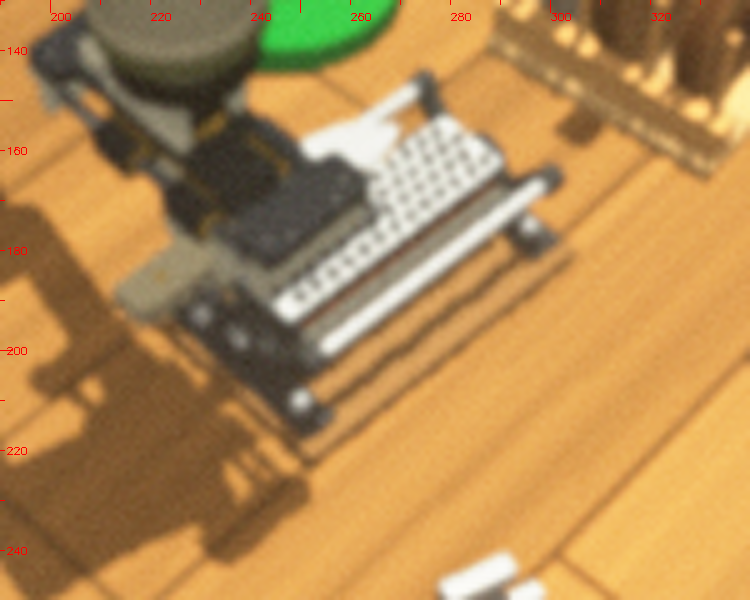

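```bash
cat > kn.py <<'E'
from h import *
import json
def knife(st,delta,ox=.0257,oz=-.0054):
    Rt=R.from_rotvec(st['orientation']).as_matrix();o=np.array(st['tool_pos'])
    f=lambda a,y:o+Rt@np.array([ox+a*np.cos(delta),y,oz+a*np.sin(delta)])
    return np.array([f(.115,.007),f(0,-.0217),f(0,.0185)])
if __name__=='__main__':
    for tag,cn in(('s25','side'),('w25','wrist'),('c25','scene')):
        st=json.load(open(tag+'.json'));C=cam(cn,st)
        for d in(0,.03,.052,.08,.11):
            P=knife(st,d); print(cn,d,proj(C,P).round(1).tolist(),(P[0]-(P[1]+P[2])/2)[2].round(4))
E
python3 kn.py
```

```text
side 0 [[245.2, 212.2], [273.3, 188.0], [259.5, 184.0]] 0.0071
side 0.03 [[245.2, 213.1], [273.3, 188.0], [259.5, 184.0]] 0.0037
side 0.052 [[245.2, 213.8], [273.3, 188.0], [259.5, 184.0]] 0.0012
side 0.08 [[245.3, 214.7], [273.3, 188.0], [259.5, 184.0]] -0.0021
side 0.11 [[245.3, 215.6], [273.3, 188.0], [259.5, 184.0]] -0.0055
wrist 0 [[275.1, -52.4], [218.7, 193.0], [293.1, 193.1]] 0.0073
wrist 0.03 [[274.7, -48.6], [218.7, 193.0], [293.1, 193.1]] 0.0039
wrist 0.052 [[274.4, -45.7], [218.7, 193.0], [293.1, 193.1]] 0.0014
wrist 0.08 [[274.0, -42.0], [218.7, 193.0], [293.1, 193.1]] -0.0019
wrist 0.11 [[273.7, -38.1], [218.7, 193.0], [293.1, 193.1]] -0.0053
scene 0 [[268.9, 152.8], [232.9, 169.6], [242.5, 177.9]] 0.007
scene 0.03 [[268.8, 153.5], [232.9, 169.6], [242.5, 177.9]] 0.0035
scene 0.052 [[268.8, 154.1], [232.9, 169.6], [242.5, 177.9]] 0.001
scene 0.08 [[268.7, 154.8], [232.9, 169.6], [242.5, 177.9]] -0.0022
scene 0.11 [[268.6, 155.6], [232.9, 169.6], [242.5, 177.9]] -0.0057
```

```bash
cat > tgt.py <<'E'
from rel import *
import sys
def T(z,p=.055):
    ax=np.array([np.cos(-.0539),np.sin(-.0539),0])
    Rt=R.from_rotvec(ax*p).as_matrix()@Rtool(-.0539,0)
    go([.4900,-.0630,z],Rt); s=robot.read_state(); print('force',s['force'].round(1),'z',s['tool_pos'][2].round(4),'open',s['opening'].round(4))
T(float(sys.argv[1]))
E
python3 tgt.py .0753
```

```text
shift cm [ 0.66 -0.06 -6.27] turn [-0.0087 -0.0263 -0.0011]Traceback (most recent call last):
  File "tgt.py", line 7, in <module>
    T(float(sys.argv[1]))
    ~^^^^^^^^^^^^^^^^^^^^
  File "tgt.py", line 6, in T
    go([.4900,-.0630,z],Rt); s=robot.read_state(); print('force',s['force'].round(1),'z',s['tool_pos'][2].round(4),'open',s['opening'].round(4))
                                                                                                                          ^^^^^^^^^^^^^^^^^^
AttributeError: 'float' object has no attribute 'round'
```

{"op": "send_rows", "data": {
  "series": [
    {"wx":-0.009,"wy":-0.026,"wz":-0.001,"dx":0.6,"dy":-0.1,"dz":-0.8,"fingers":255},
    {"wx":0,"wy":0,"wz":0,"dx":0,"dy":0,"dz":-1.2,"fingers":255},
    {"wx":0,"wy":0,"wz":0,"dx":0,"dy":0,"dz":-1.2,"fingers":255},
    {"wx":0,"wy":0,"wz":0,"dx":0,"dy":0,"dz":-0.6,"fingers":255},
    {"wx":0,"wy":0,"wz":0,"dx":0,"dy":0,"dz":0,"fingers":255}
  ]
}}

```text
t: 18.2
tool_pos: [0.4878, -0.0697, 0.0962]
orientation: [-2.262, -2.128, -0.054]
force: [0.5, 0.1, -2.9]
opening: 0.0254
```

```bash
sed -i "s/s\['opening'\].round(4)/round(s['opening'],4)/" tgt.py; python3 tgt.py .0753; python3 snap.py wrist w26
```

```text
shift cm [ 0.22  0.67 -2.09] turn [ 0.0047 -0.0026  0.007 ]
force [ 0.5  0.1 -2.9] z 0.0962 open 0.0254
18.2 [ 0.48784062 -0.06965604  0.09617447] [-2.26152313 -2.12768535 -0.05422216] [-0.28323802 -0.05800951  1.91130619  0.05018435  1.3019445  -0.23593502] 0.025398421177782765 [ 0.49068228  0.0720075  -2.92598867]
[[ 0.061  0.998  0.001]
 [ 0.997 -0.061  0.05 ]
 [ 0.05  -0.002 -0.999]]
```

View pics/w26.png

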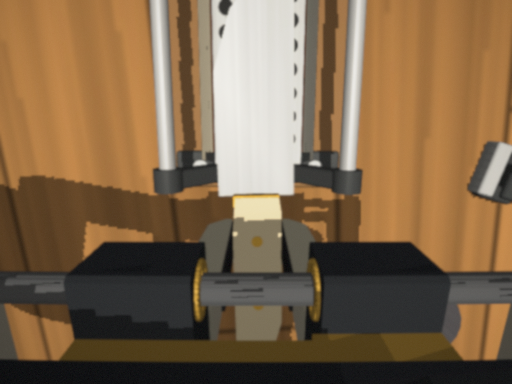

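{"op": "send_rows", "data": {
  "series": [
    {"wx":0.005,"wy":-0.003,"wz":0.007,"dx":0.2,"dy":0.7,"dz":-0.3,"fingers":255},
    {"wx":0,"wy":0,"wz":0,"dx":0,"dy":0.1,"dz":-0.7,"fingers":255},
    {"wx":0,"wy":0,"wz":0,"dx":0,"dy":0.1,"dz":-0.4,"fingers":255},
    {"wx":0,"wy":0,"wz":0,"dx":0,"dy":0,"dz":0,"fingers":255}
  ]
}}

```text
t: 18.58
tool_pos: [0.4907, -0.061, 0.0824]
orientation: [-2.254, -2.134, -0.064]
force: [-1.0, -0.0, -2.5]
opening: 0.0253
```

```bash
python3 tgt.py .0753; python3 snap.py wrist w27; python3 - <<'E'
from h import *
crop(np.load('w27.npy'),140,0,230,240,3,'pics/w27c.png')
E
```

```text
shift cm [-0.07 -0.2  -0.71] turn [-0.0003  0.0017  0.001 ]
force [-1.  -0.  -2.5] z 0.0824 open 0.0253
18.5833 [ 0.49069648 -0.06098769  0.08239832] [-2.25430999 -2.13388227 -0.06422131] [-0.26926376 -0.04094223  1.92199667  0.0570018   1.27114374 -0.23150965] 0.025293767463638477 [-1.04155936 -0.01550006 -2.47218066]
[[ 0.055  0.998  0.005]
 [ 0.997 -0.055  0.055]
 [ 0.055  0.002 -0.998]]
```

View pics/w27c.png

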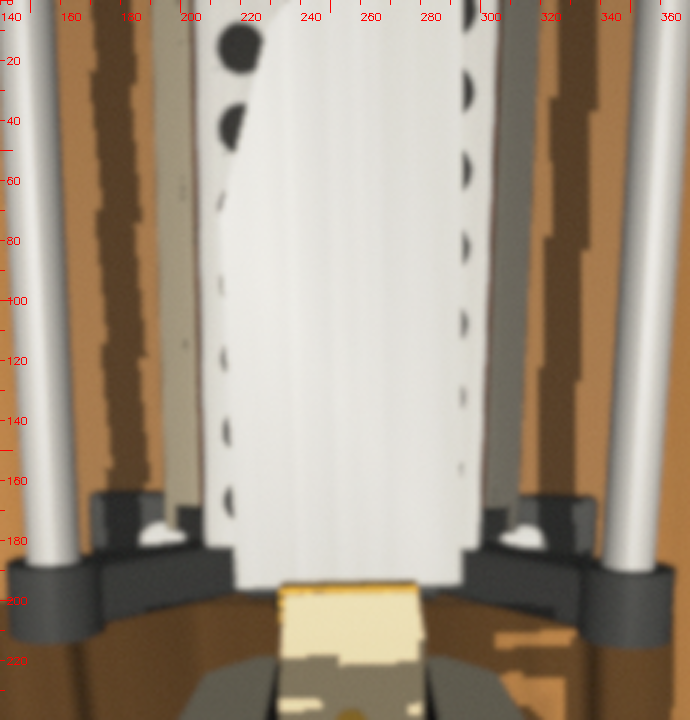

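The blade lies over the middle of the plate to within about 1 mm, with the bolster some 6 mm beyond its end. I'll lower it in small steps and watch the force.

{"op": "send_rows", "data": {
  "series": [
    {"wx":0,"wy":0,"wz":0,"dx":-0.1,"dy":-0.1,"dz":-0.3,"fingers":255},
    {"wx":0,"wy":0,"wz":0,"dx":0,"dy":0,"dz":-0.25,"fingers":255}
  ]
}}

```text
t: 18.8
tool_pos: [0.4904, -0.0622, 0.0778]
orientation: [-2.255, -2.136, -0.065]
force: [0.3, -0.9, -1.9]
opening: 0.0255
```

```bash
python3 tgt.py .0753
```

```text
shift cm [-0.04 -0.08 -0.25] turn [0.0004 0.0033 0.0003]
force [ 0.3 -0.9 -1.9] z 0.0778 open 0.0255
```

{"op": "send_rows", "data": {
  "series": [
    {"wx":0,"wy":0.003,"wz":0,"dx":-0.1,"dy":0,"dz":-0.15,"fingers":255}
  ]
}}

```text
t: 18.88
tool_pos: [0.4896, -0.0622, 0.0762]
orientation: [-2.253, -2.135, -0.062]
force: [-0.1, -0.2, -2.6]
opening: 0.0254
```

```bash
python3 tgt.py .0753
```

```text
shift cm [ 0.04 -0.08 -0.09] turn [0.0005 0.0007 0.0002]
force [-0.1 -0.2 -2.6] z 0.0762 open 0.0254
```

{"op": "send_rows", "data": {
  "series": [
    {"wx":0,"wy":0,"wz":0,"dx":0,"dy":0,"dz":-0.15,"fingers":255}
  ]
}}

```text
t: 18.97
tool_pos: [0.4895, -0.0623, 0.0749]
orientation: [-2.253, -2.135, -0.062]
force: [-3.4, 0.2, 7.1]
opening: 0.0256
```

```bash
python3 tgt.py .0753
```

```text
shift cm [ 0.05 -0.07  0.04] turn [0.0006 0.0005 0.0002]
force [-3.4  0.2  7.1] z 0.0749 open 0.0256
```

Contact comes at the predicted height. Before letting go I'll look from the side.

```bash
python3 snap.py side s28; python3 snap.py wrist w28; python3 - <<'E'
from h import *
crop(np.load('s28.npy'),190,110,150,140,5,'pics/s28c.png')
E
```

```text
18.9667 [ 0.48953299 -0.06225071  0.0748915 ] [-2.2533845  -2.13463016 -0.0619714 ] [-0.27149339 -0.03300397  1.92905661  0.05603189  1.25720997 -0.23497934] 0.025554591897912777 [-3.44210298  0.19262637  7.07320876]
[[ 0.054  0.999  0.004]
 [ 0.997 -0.054  0.054]
 [ 0.054  0.001 -0.999]]
19.0167 [ 0.48949288 -0.06225686  0.07493895] [-2.25328799 -2.1345135  -0.06191435] [-0.27156408 -0.03302149  1.92898285  0.05607723  1.25745304 -0.23504358] 0.025552085794591922 [-3.87846543  0.29044792  6.79882437]
[[ 0.054  0.999  0.003]
 [ 0.997 -0.054  0.054]
 [ 0.055  0.    -0.999]]
```

View pics/s28c.png

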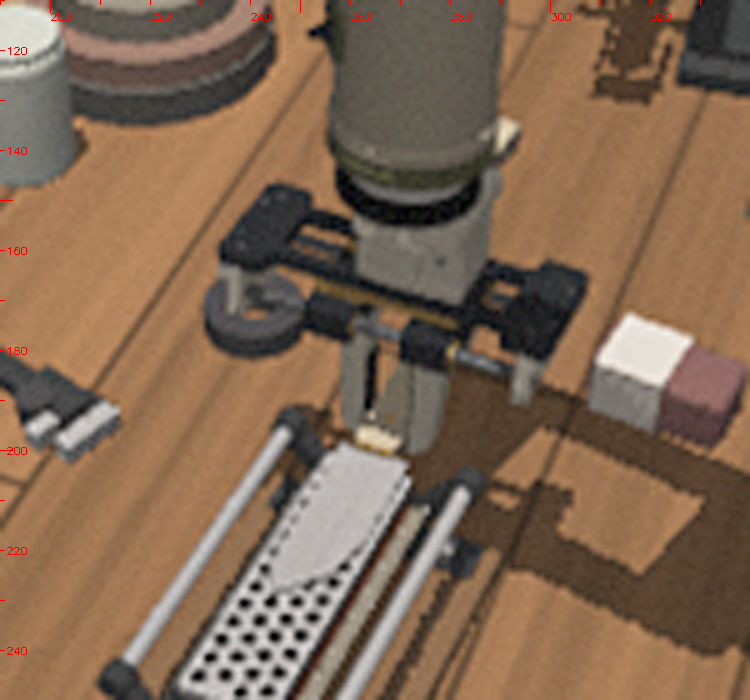

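View pics/w28.png

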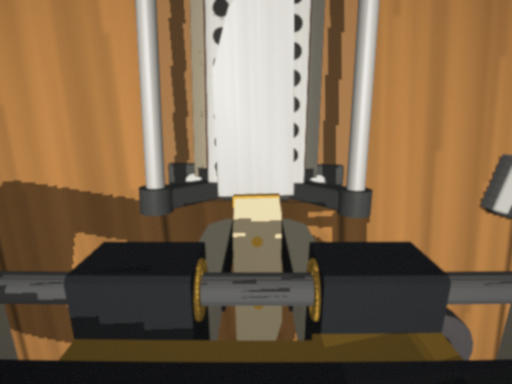

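The blade lies flat, lengthwise and centred, with the handle beyond the end. Releasing.

{"op": "send_rows", "data": {
  "series": [
    {"wx":0,"wy":0,"wz":0,"dx":0,"dy":0,"dz":0,"fingers":215},
    {"wx":0,"wy":0,"wz":0,"dx":0,"dy":0,"dz":0,"fingers":170},
    {"wx":0,"wy":0,"wz":0,"dx":0,"dy":0,"dz":0,"fingers":125},
    {"wx":0,"wy":0,"wz":0,"dx":0,"dy":0,"dz":0,"fingers":118},
    {"wx":0,"wy":0,"wz":0,"dx":0,"dy":0,"dz":0,"fingers":118},
    {"wx":0,"wy":0,"wz":0,"dx":0,"dy":0,"dz":0,"fingers":118}
  ]
}}

```text
t: 19.57
tool_pos: [0.4908, -0.0625, 0.0763]
orientation: [-2.255, -2.136, -0.065]
force: [0.3, 0.2, -0.5]
opening: 0.0492
```

```bash
python3 tgt.py .0753; python3 snap.py wrist w29
```

```text
shift cm [-0.08 -0.05 -0.1 ] turn [0.0009 0.0034 0.0005]
force [ 0.3  0.2 -0.5] z 0.0763 open 0.0492
19.5667 [ 0.49084295 -0.06251473  0.07626123] [-2.25517762 -2.13582034 -0.06490031] [-0.27165766 -0.03405154  1.92736446  0.05652811  1.25713262 -0.23499028] 0.04921070494230552 [ 0.29186804  0.17882848 -0.5173858 ]
[[ 0.054  0.999  0.006]
 [ 0.997 -0.054  0.054]
 [ 0.054  0.003 -0.999]]
```

View pics/w29.png

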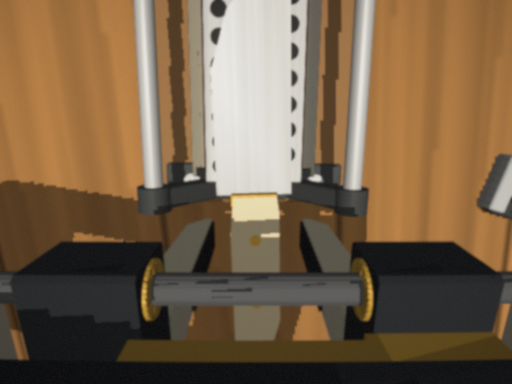

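The knife stayed put and the fingers are clear of it. I'll rise straight up and look over the whole scene.

{"op": "send_rows", "data": {
  "series": [
    {"wx":0,"wy":0,"wz":0,"dx":0,"dy":-0.1,"dz":1.5,"fingers":118},
    {"wx":0,"wy":0,"wz":0,"dx":0,"dy":-0.1,"dz":2.5,"fingers":118},
    {"wx":0,"wy":0,"wz":0,"dx":0,"dy":-0.1,"dz":3.5,"fingers":118},
    {"wx":-0.02,"wy":0,"wz":0,"dx":0,"dy":0,"dz":4,"fingers":118},
    {"wx":-0.02,"wy":0,"wz":0,"dx":0,"dy":0,"dz":4,"fingers":118},
    {"wx":-0.015,"wy":0,"wz":0,"dx":0,"dy":0,"dz":4,"fingers":118},
    {"wx":0,"wy":0,"wz":0,"dx":0,"dy":0,"dz":0,"fingers":118}
  ]
}}

```text
t: 20.2
tool_pos: [0.4844, -0.0644, 0.275]
orientation: [-2.282, -2.156, 0.005]
force: [1.2, -0.2, 0.2]
opening: 0.0501
```

```bash
python3 snap.py wrist w30;python3 snap.py side s30;python3 snap.py scene c30; python3 - <<'E'
from ov import *
import json
im=np.load('w30.npy'); st=json.load(open('w30.json'));C=cam('wrist',st); p=[.4956,.0565,-.0539]
sg=cradle_segs(p,0,0); sg=sg[:4]+sg[6:7]
overlay(im,C,sg,140,0,240,200,3,'pics/w30o.png')
crop(np.load('s30.npy'),130,170,180,200,4,'pics/s30c.png')
E
```

```text
20.2 [ 0.48435882 -0.0643633   0.27498908] [-2.28221917 -2.1556403   0.00450037] [-2.36186420e-01 -1.87542346e-01  1.69830156e+00 -1.16295152e-03
  1.63430305e+00 -1.79228662e-01] 0.05011002110409583 [ 1.21299504 -0.18717933  0.24130543]
[[ 0.057  0.998 -0.004]
 [ 0.998 -0.057 -0.   ]
 [-0.001 -0.004 -1.   ]]
20.25 [ 0.48361309 -0.06418499  0.27151517] [-2.27976035 -2.15377578  0.00665718] [-2.36589646e-01 -1.85721005e-01  1.70296381e+00 -6.46479861e-04
  1.63113851e+00 -1.79809186e-01] 0.049983742846843635 [-0.40787682  0.64055683 -0.64780991]
[[ 0.057  0.998 -0.007]
 [ 0.998 -0.057  0.001]
 [ 0.001 -0.007 -1.   ]]
20.3 [ 0.48242196 -0.06398908  0.26820957] [-2.27699173 -2.15084901  0.01019107] [-2.36999611e-01 -1.83738379e-01  1.70719873e+00 -3.55334725e-04
  1.62951792e+00 -1.80056774e-01] 0.05008153087169076 [ 0.15068767 -0.34305336  0.28956644]
[[ 0.057  0.998 -0.011]
 [ 0.998 -0.057  0.002]
 [ 0.002 -0.011 -1.   ]]
```

View pics/w30o.png

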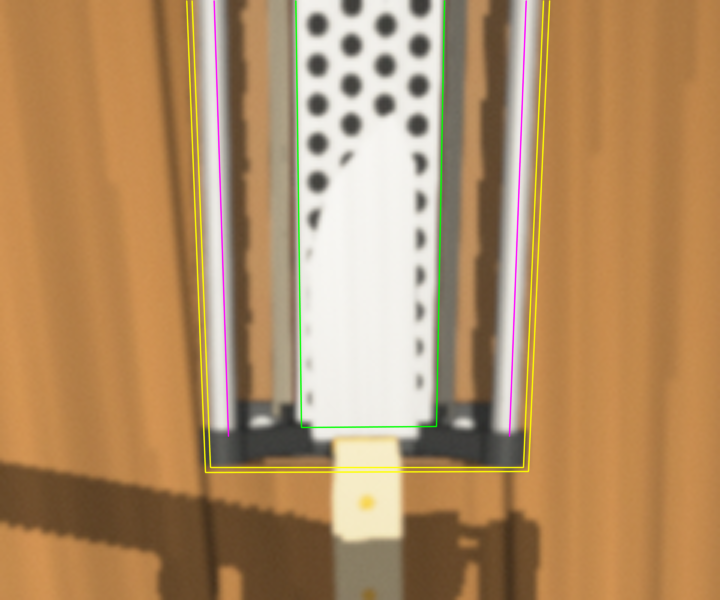

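View pics/s30c.png

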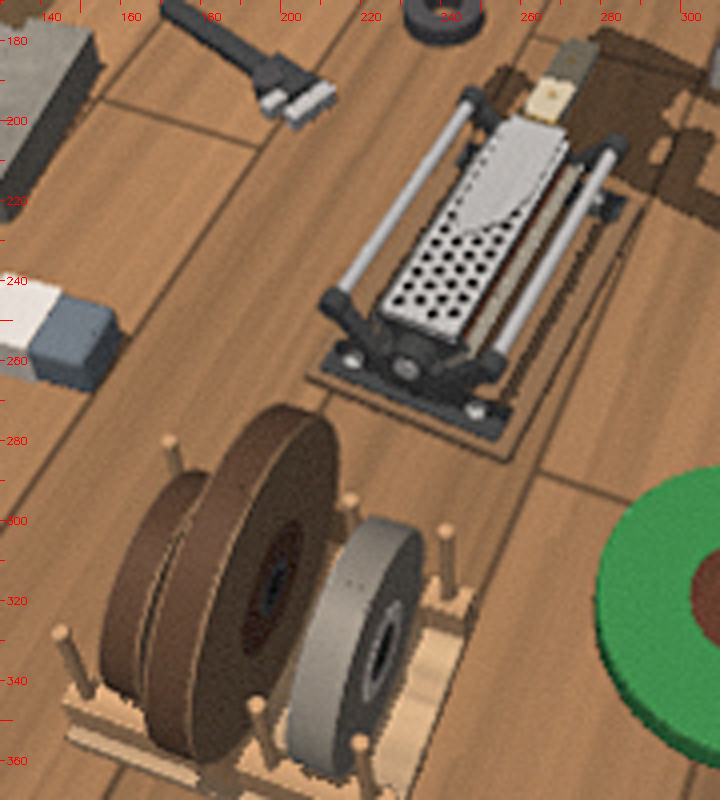

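View pics/c30.png

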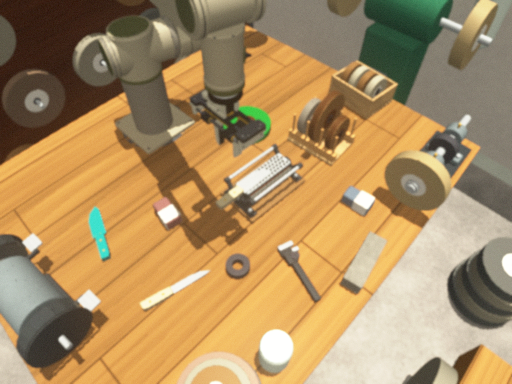

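The plate outline drawn for angle 0 fits, and the blade is flat and centred. Last check: the big wheel's seat against a model.

```bash
python3 - <<'E'
from ov import *
from fit2 import pl
for p,nm in(([.4993,.3547,.0458],'s30o'),):
    sg=rack_segs(p); t=np.linspace(0,2*np.pi,80)
    for k in(-.013,.013): sg.append((pl(p,np.c_[0*t+k,.09*np.cos(t),.117+.09*np.sin(t)]),(0,255,0)))
    overlay(np.load('s30.npy'),cam('side'),sg,130,260,130,120,5,'pics/s30o.png')
E
```

```text
(no output)
```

View pics/s30o.png

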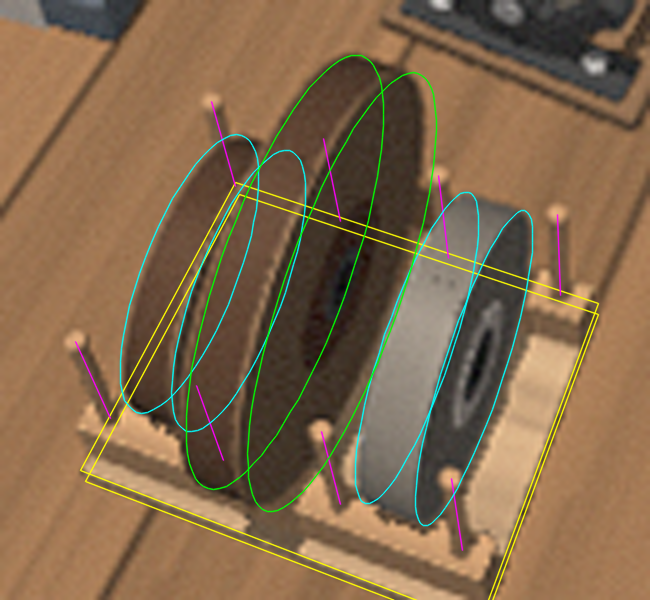

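```bash
python3 -c "
from plant import robot
s=robot.read_state();print(s['t'],s['dq'].round(3));print(robot.close_job())"
```

```text
20.35 [-0.005  0.026  0.047 -0.    -0.005 -0.001]
the job is handed in; nothing more can be done
None
```

I handed the job in at 20.35 s with all three steps done in the order asked. No verdict came back.

- **Wheel:** I lifted it off the tie bar by its top rim and stood it in the middle slot, letting go only once it touched the rails. It stands upright between the two small wheels, about 4 mm off the slot's centre towards the rack's +x side. The slot leaves about 10 mm each side.
- **Stone:** I pushed it round with a fingertip from about 0.93 rad, then levelled it by pressing down with both fingertips. The plate outline drawn for angle 0 fits the picture, so it is within about 0.02 rad of level.
- **Knife:** It lies flat and lengthwise on the plate, centred to about 1 mm. The handle is clear beyond the -y end, with the bolster about 6 mm past the plate. I lowered it to light contact of about 10 N before letting go, and it did not move on release.

Nothing else on the bench looked out of place in the last pictures, and the gripper was clear of everything.

- **High force during levelling:** that press came on harder than I meant. The wrist read 82 N at the end of the move, under the 120 N limit, and I backed off at once. Only the fingertips were on the plate, as far as I could see.
- **Joint range:** early on, one joint came within 0.004 rad of its range limit while I tilted over the wheel, but it did not pass it.
- **Camera disagreement:** the two fixed cameras differed from the wrist camera by 1–2 pixels (about 3–5 mm). I used the wrist camera for the final positions.

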